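# Pull the hanging rack out, hang the waiting pans in its gaps, push it home

### The job

Release the clamp lever of the hanging rack, slide its carriage forward until the pointer stands at the brass clip, and clamp it again for loading. Then hang every parts pan that stands on the table on the rack's plate, each lowered into a free gap between the pans that already hang there and facing the same way, without knocking those off or pushing them along. When all hang, release the clamp, push the carriage fully home to the rear and clamp it; leave the other things on the table where they are.

Things in the scene. Friction and masses are not known exactly. Their poses are not given: they have to be found in the camera images.
- rack_carriage (a joint): carriage of the hanging rack, sliding on the rack's base; 0 = rearmost (where it starts), grows to 0.07 m as it comes forward (toward -x of carriage_frame). It drags with about 9 N and stays where left, clamped or not: only the lever tells whether it is clamped.
- carriage_frame (a point): frame of the carriage, at table height under the middle of the hanging plate: x backward (away from the robot), y left along the plate, z up. Pans hang before the plate with their axes along these, hooked over its top edge, origin then at about x -28, z 39 mm. Gaps for new pans are centred at y -61.5, 20.5 and 102.5 mm, each 52 mm wide (the last between hung_3 and the end post).
- plate_top (a point): middle of the top edge of the hanging plate, 105 mm above the table, axes as the carriage frame. The plate is a dark upright sheet 6 mm thick (x -3..3 mm) and 250 mm long (y -125..125), its lower edge 35 mm above the table, on an aluminium beam 40 mm wide (x) whose top is 36 mm above the table.
- post_grip (a point): grip point of the carriage's end post: upright round steel post of 16 mm diameter with a 19 mm black cap (z 108 to 120 mm), just left of the plate (y +140 mm in the carriage frame); the point lies on its axis 100 mm above the table. Use it to slide the carriage.
- clamp_lever (a joint): clamp lever at the right end of the carriage: 0 = clamped (leaning outward, to -y of the carriage frame, 0.7 rad from upright), 0.95 rad = fully released (leaning 0.25 rad toward the plate). Its axis is level, along the carriage's x, at y -195 mm, 60 mm above the table. It stays where it is put; about 1.5 N at the tip turns it.
- lever_tip (a point): centre of the black ball (18 mm diameter) at the end of the clamp lever, 72 mm from the lever's axis.
- pointer (a point): tip of the brass pointer that sticks out of the carriage's left end over the scale strip, 34 mm above the table.
- mark (a point): brass index clip sitting on the scale strip of the base, fixed; axes as the carriage frame. The carriage is at the mark when pointer and this point agree along this x. It lies somewhere 22 to 48 mm forward of where the pointer starts.
- rack_base: base of the hanging rack, fixed to the table: grey plate 200x360x6 mm with two slide bars and a graduated aluminium strip at its left end. Origin: centre of its underside, x backward, y left.
- pan_1: loose hook-on parts pan of sheet steel, 30 mm wide (y), 74 deep (x), 116 high, 0.24 kg (varies by a third). Origin: centre of the underside of its open pan (x -25..25, y -15..15, 42 mm high); x from its front to its hook side, z up. On its rear strap (x 20..25) a black grip on top: x 15..25, y -11..11, z 78..116 mm. Stands on the table between the robot and the rack.
- pan_2: same make and frame as pan_1, standing there too. The hook of these pans: from the strap an arm 20 mm wide leaves to +x at z 66 (underside) to 71 mm, as far as x 49; its lip (x 43..49) hangs down to z 46. So the mouth, open downward, is 18 mm wide (x 25..43) and drops over the 6 mm plate.
- pan_3: same make and frame as pan_1, standing there too. Two or three of the pans are present.
- hung_1: parts pan of the same make and frame as pan_1, already hanging on the plate, at y -102.5 mm in the carriage frame; must stay hanging there.
- hung_2: parts pan of the same make and frame as pan_1, already hanging on the plate, at y -20.5 mm in the carriage frame; must stay hanging there.
- hung_3: parts pan of the same make and frame as pan_1, already hanging on the plate, at y +61.5 mm in the carriage frame; must stay hanging there.
- tape: roll of tape lying flat, 70 mm diameter, 46 mm high, origin at the centre of its underside; a bystander.
- jar: jar of screws with a lid, 77x71x96 mm, origin at the centre of its underside; a bystander.
- tin: ribbed open tin, 69 mm diameter, 95 mm high, origin at the centre of its underside; a bystander.
- coin_meter: grey sheet-metal coin meter standing at the left, fixed, its coin slide turned away to the left. Its box is 220x200 mm and 240 mm high: x -64..156, y -100..100 mm from this origin (underside).

How it is judged:
By the outcome, as a careful person would: the job done as asked, in the order asked, and still so for the second after the job is handed in, with the robot touching nothing.
Of pan_1, pan_2, pan_3 only 2 to 3 are there at a start; the rules pass over those that are not, and their reading is None.
At some moment in a run one of pan_1, pan_2, pan_3 may be knocked a few centimetres aside while the robot is not near it.
It also fails if it takes over 210 s, if anything falls off the work surface, if the arm or the gripper's body presses on something with over 40 N, if the wrist force passes 120 N, or if a joint passes its speed limit or range.

### The arm

A 7-joint arm with a two-finger parallel gripper is mounted at the origin on a cart in front of the work surface, level with it; the furniture and walls round the work are solid. World frame = base frame: x ahead of the robot, y to its left, z up, the work surface at z = 0. Lengths are in m, angles in rad, forces in N, time in s.
With the tool pointing down it reaches from about 0.425 to 0.95 m from the base axis. Payload 4.7 kg.
Tool frame: the origin (TCP) lies midway between the tips of the shut fingers; the grasp point (between the pads) lies 19 mm behind it (robot.grip_depth is the distance from the TCP to the grasp point, in m); z points along the fingers, y is the line along which they close (so a half turn about z gives the same grasp; the last joint's range is limited). The gripper opens to 85 mm and grips with 20 to 120 N. Pads are 22 mm wide; open, the fingers measure 114 mm over their backs; the gripper's body (76 mm by 85 mm) begins 54 mm behind the grasp point. The pads swing forward as they close: fully open they stand 13 mm farther back than shut.
Start: joints at [-1.359, 0.469, -0.049, 1.532, 0.024, 1.141, -0.082], TCP at [0.161, 0.656, 0.202] pointing down, gripper open.
Joint ranges: [-2.59, 2.59], [-0.33, 1.99], [-1.39, 1.29], [0.1, 2.45], [-1.04, 4.18], [0.21, 1.99], [-2.66, 2.66]. Speed limits (rad/s): [2.57, 2.57, 3.14, 3.14, 3.14, 3.14, 3.14].

### API

Orientations are given as a unit quaternion [x, y, z, w].
In Python, from plant import robot gives the robot as it stands.
- The arm moves only by the tool carry_out, never from a script. Its argument "rows" is a list of rows, each a list of 3 entries, a list of its own where there are three numbers: the shift along the tool's x, y, z normalised to -1 to 1, where 1 is 0.8 m, then the turn, a rotation vector about the tool's x, y, z normalised to -1 to 1, where 1 is 120 degrees, then the closure, from -1 (fully open) to 1 (shut). In form: [[[x, y, z], [wx, wy, wz], gripper], ...]. A call has 1 to 12 rows; each row is the pose to reach, as a shift and turn from the pose commanded when the call began, along the tool's axes at that moment; what a row does not reach only later rows make up. A row lasts 1/8 s, in which the tool goes at most 62.5 mm and 10.7 degrees, less where a joint would pass 70% of its speed; a pose out of reach is approached as far as the arm can. A call with a number of a shift or a turn outside -1 to 1 is refused whole. A call with a gripper value outside its range is refused whole. The fingers move at their own pace and stop on an object; "squeeze" is the grip in N (left out, the last holds). Time passes only in rows, so rows that repeat a pose let the fingers close. It gives the time, the measured TCP pose, the force, the opening and the grip force at its end, in the units of the state.
- robot.state(): the state, without advancing time (a new reading comes with each control period).
- robot.get_image(name): name is "side" or "top"; returns (picture, depth): 384x512x3 uint8, blue, green, red; 384x512 float32, m along the optical axis (not along the pixel's ray), 0 where there is no reading.
- robot.camera_model(name): a dict with "mtx" (3x3 intrinsics, pixels), "origin" and "attitude" of the camera in the world. Camera axes: x right, y down, z forward; pixel columns grow to the right and rows downward; lengths in m; the calibration is good to about 2 mm. A picture is of the moment at which its call begins. camera_model takes no time and is no camera call.
- robot.job_done(): hands the job in; it is judged then, once.
The state is a dict: "time_s": time; "q": joint angles; "dq": joint speeds; "joint_torque": joint torques, N m; "ee_pos": TCP position; "tcp_rot": TCP orientation; "wrist_force": force on the tool from outside, world axes, zero at the start; "moment": the same for the moment, N m; "width": finger opening in m; "grip_force": force on a finger pad.
Only numpy, scipy, OpenCV 4.12 (cv2) and the standard library are available. Lean on these libraries where they do the work, as an engineer would, in place of code of your own. Each camera call takes 0.05 s, during which the arm holds its last target. There are 200 camera calls.

## Working session

There is one attempt and no reset: what is moved stays moved. The work goes in short steps, Python scripts to look and compute and a tool call to move; the robot and the scene stay as the last step left them, time stands still between calls to the robot, and variables do not carry over. Pictures are saved under pics/ and viewed, at most 14 in all, crops included, and the job is handed in when it is done.

Besides the shell and the picture viewer there is one more tool, called after ">>>" as name(argument=value, ...), one argument or row to a line, values as JSON. carry_out: Moves the arm, as the interface text tells. Its arguments: {"type":"object","properties":{"rows":{"type":"array"},"squeeze":{"type":"number"}},"required":["rows"]}

```bash
mkdir -p pics; ls; python3 - <<'E'
from plant import robot
import cv2,numpy as np
s=robot.state(); print(s)
for n in ("top","side"):
    im,d=robot.get_image(n); cv2.imwrite(f"pics/{n}0.png",im); np.save(f"{n}0.npy",d); print(n,robot.camera_model(n))
E
```

```text
pics
{'time_s': 0.0, 'q': array([-1.35891347,  0.46945539, -0.0486168 ,  1.53369877,  0.02413029,
        1.14100068, -0.08228732]), 'dq': array([0.00021173, 0.00072262, 0.00066418, 0.00169238, 0.00019858,
       0.00148287, 0.00015512]), 'joint_torque': array([-8.32013138e-04, -5.10309041e+01, -4.66972764e-02, -2.37713116e+01,
        1.08330275e-02,  7.70141312e-03,  8.06778644e-06]), 'ee_pos': array([0.16079615, 0.65490241, 0.2006501 ]), 'tcp_rot': array([ 1.20062746e-01,  9.92765814e-01, -9.84896866e-04, -7.35287728e-05]), 'wrist_force': array([0.12223935, 0.85303462, 0.49719433]), 'moment': array([-0.00899012, -0.01929219, -0.01185201]), 'grip_force': 0.0, 'width': 0.0856951501903534}
top {'mtx': array([[422.93859949,   0.        , 247.81243147],
       [  0.        , 422.93859949, 194.82564861],
       [  0.        ,   0.        ,   1.        ]]), 'origin': array([ 0.29702889, -0.25320472,  1.17066466]), 'attitude': array([ 0.71637601, -0.68985129,  0.07327512, -0.07444042])}
side {'mtx': array([[359.82509114,   0.        , 255.29581442],
       [  0.        , 359.82509114, 197.71021029],
       [  0.        ,   0.        ,   1.        ]]), 'origin': array([ 0.00686172, -1.08264099,  0.52216336]), 'attitude': array([ 0.80463423, -0.23033241,  0.13919651, -0.52927787])}
```

View pics/top0.png

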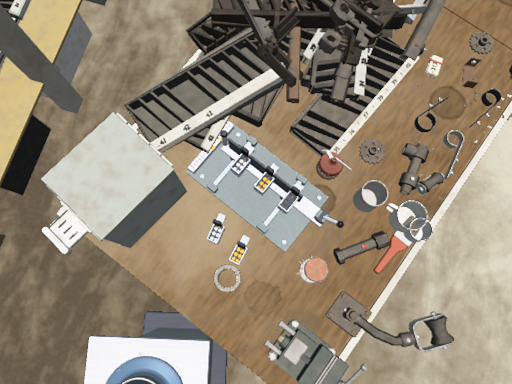

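View pics/side0.png

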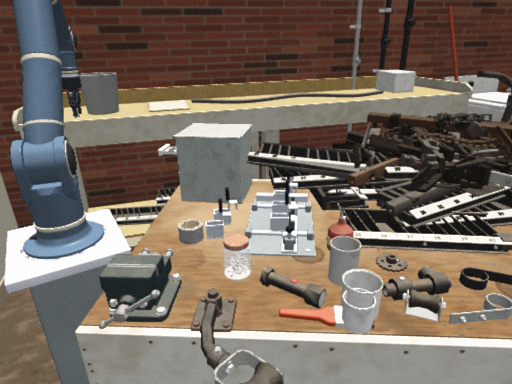

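```bash
cat > h.py <<'E'
from plant import robot
import cv2,numpy as np
from scipy.spatial.transform import Rotation as R
def cam(n):
    m=robot.camera_model(n); return m["mtx"],np.array(m["origin"]),R.from_quat(m["attitude"]).as_matrix()
def cloud(n,d):
    K,o,A=cam(n); v,u=np.indices(d.shape)
    P=np.stack([(u-K[0,2])/K[0,0]*d,(v-K[1,2])/K[1,1]*d,d],-1)@A.T+o
    P[d==0]=np.nan; return P
def atz(n,u,v,z):
    K,o,A=cam(n); r=A@np.array([(u-K[0,2])/K[0,0],(v-K[1,2])/K[1,1],1]); return o+r*(z-o[2])/r[2]
def proj(n,p):
    K,o,A=cam(n); c=(np.atleast_2d(p)-o)@A; return (c@K.T)[:,:2]/c[:,2:]
E
python3 - <<'E'
from h import *
im=cv2.imread("pics/top0.png"); c=im[110:300,180:350]; cv2.imwrite("pics/topc.png",cv2.resize(c,None,fx=3.1,fy=3.1,interpolation=cv2.INTER_CUBIC))
im=cv2.imread("pics/side0.png"); c=im[170:285,160:330]; cv2.imwrite("pics/sidec.png",cv2.resize(c,None,fx=4.6,fy=4.6,interpolation=cv2.INTER_CUBIC))
P=cloud("top",np.load("top0.npy"))
for u,v in [(265,215),(216,228),(228,278),(313,269),(330,280),(120,180),(250,310)]: print((u,v),P[v,u].round(3))
# base plate
m=np.zeros(P.shape[:2],bool); m[110:260,180:345]=1
q=P[m&(abs(P[...,2]-.006)<.0025)]; r=cv2.minAreaRect((q[:,:2]*1000).astype(np.float32)); print(len(q),r)
for lo,hi in((.10,.125),(.125,.17)):
    mm=(m&(P[...,2]>lo)&(P[...,2]<hi)).astype(np.uint8); n,l,s,ce=cv2.connectedComponentsWithStats(mm)
    for i in range(1,n):
        if s[i,4]>2: print(lo,s[i,4],ce[i].round(1),np.median(P[l==i],0).round(4))
E
```

```text
(265, 215) [ 0.489 -0.297  0.001]
(216, 228) [ 0.446 -0.163  0.016]
(228, 278) [ 0.313 -0.201 -0.004]
(313, 269) [ 0.342 -0.418  0.094]
(330, 280) [ 0.318 -0.479 -0.001]
(120, 180) [0.518 0.043 0.238]
(250, 310) [ 0.231 -0.264  0.001]
4265 ((584.5347900390625, -289.07952880859375), (435.29461669921875, 477.1462707519531), 2.1628856658935547)
0.1 88 [185.3 114. ] [ 0.7321 -0.0739  0.1196]
0.1 12 [197.8 110.7] [ 0.7431 -0.1057  0.1208]
0.1 189 [209.9 123.1] [ 0.7109 -0.1432  0.122 ]
0.1 42 [223.1 133.4] [ 0.683  -0.1761  0.1186]
0.1 38 [234.1 142.9] [ 0.6622 -0.2054  0.1041]
0.1 100 [253.2 155.1] [ 0.6284 -0.2516  0.106 ]
0.1 18 [337.1 159. ] [ 0.6237 -0.4748  0.1178]
0.1 99 [278.7 174.8] [ 0.5791 -0.3204  0.1061]
0.1 3 [266. 172.] [ 0.5807 -0.2915  0.1221]
0.1 4 [180.2 182. ] [ 0.5494 -0.072   0.1091]
0.1 40 [298.8 186.1] [ 0.5508 -0.3781  0.1094]
0.1 14 [300.1 194.4] [ 0.5289 -0.3818  0.104 ]
0.1 37 [216.5 221.6] [ 0.4492 -0.1721  0.1139]
0.1 54 [338.1 223.1] [ 0.4571 -0.4766  0.1178]
0.1 37 [240.6 244.1] [ 0.3954 -0.2347  0.1138]
0.125 662 [197.7 120.7] [ 0.7056 -0.1078  0.1519]
0.125 60 [244.  150.5] [ 0.6282 -0.2335  0.1499]
0.125 12 [342.2 163. ] [ 0.6095 -0.4848  0.1321]
0.125 54 [269.2 170.3] [ 0.579  -0.2987  0.1509]
0.125 53 [294.8 190.1] [ 0.5305 -0.3633  0.1515]
```

View pics/topc.png

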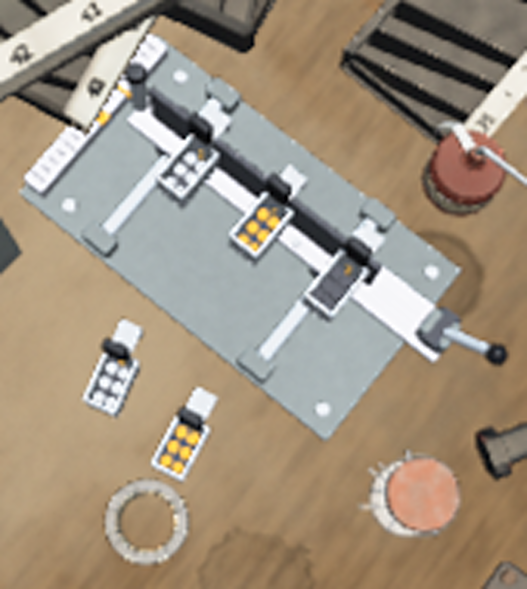

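View pics/sidec.png

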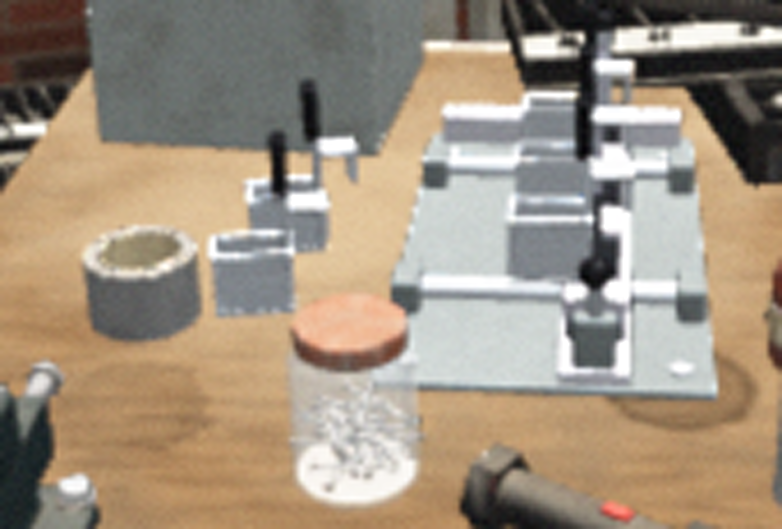

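```bash
cat >> h.py <<'E'
def fr(o,yaw):  # carriage/pan frame -> 4x4-ish
    c,s=np.cos(yaw),np.sin(yaw); Rz=np.array([[c,-s,0],[s,c,0],[0,0,1]]); return np.array([o[0],o[1],0.]),Rz
E
python3 - <<'E'
from h import *
im=cv2.imread("pics/top0.png"); P=cloud("top",np.load("top0.npy")); V,U=np.indices(P.shape[:2])
yaw=np.radians(-37); o=np.array([.5839,-.2922])
o,Rz=fr(o,yaw)
L=(P-o)@Rz   # local
Z=P[...,2]
# grips
for y0 in(61.5,-20.5,-102.5):
    m=(abs(L[...,1]*1000-y0)<30)&(abs(L[...,0])<.05)&(Z>.147)&(Z<.165); q=L[m]*1000; print("grip",y0,m.sum(),q.mean(0).round(1),q.min(0).round(1),q.max(0).round(1))
m=(abs(L[...,1])<.13)&(abs(L[...,0])<.02)&(abs(Z-.105)<.0025); q=L[m]*1000
print("plate",m.sum(),np.polyfit(q[:,1],q[:,0],1),q[:,1].min(),q[:,1].max())
m=(abs(L[...,1]-.14)<.03)&(abs(L[...,0])<.03)&(abs(Z-.12)<.004); print("cap",m.sum(),L[m].mean(0)*1000)
m=(abs(Z-.006)<.003)&(abs(L[...,0])<.13)&(abs(L[...,1])<.25)&(im.max(2).astype(int)-im.min(2)<40);k=cv2.connectedComponentsWithStats(m.astype(np.uint8))
i=1+k[2][1:,4].argmax(); q=L[k[1]==i]*1000; print("base",len(q),cv2.minAreaRect(q[:,:2].astype(np.float32)))
hsv=cv2.cvtColor(im,cv2.COLOR_BGR2HSV); m=((hsv[...,1]>140)&(hsv[...,2]>150)&(hsv[...,0]>15)&(hsv[...,0]<30)).astype(np.uint8)
k=cv2.connectedComponentsWithStats(m)
for i in range(1,k[0]):
    c=k[3][i]
    if 200<c[0]<230 and 125<c[1]<160: print("brass",k[2][i,4],c,((atz("top",*c,.034)-o)@Rz*1000).round(1), np.nanmedian(L[k[1]==i],0))
# clutter near post
for z0 in(.05,.12,.2,.3):
    m=(Z>z0)&(np.hypot(L[...,0],L[...,1]-.14)<.14)&(L[...,1]>.16)
    q=L[m]*1000
    if len(q): print("clutter",z0,len(q),"y range",np.percentile(q[:,1],[0,5]),"x",q[:,0].min(),q[:,0].max(),"dist",np.hypot(q[:,0],q[:,1]-140).min())
# lever ball
m=(np.hypot(L[...,0],L[...,1]+.24)<.03)&(Z>.1);q=L[m]*1000;print("ball",len(q),q.mean(0),q.max(0),q.min(0))
# loose pans
for c in((.449,-.172),(.395,-.235)):
    D=np.hypot(P[...,0]-c[0],P[...,1]-c[1])<.075
    g=P[D&(Z>.108)&(Z<.12)&(np.hypot(P[...,0]-c[0],P[...,1]-c[1])<.03)]; a=P[D&(abs(Z-.0705)<.003)]; t=P[D&(abs(Z-.042)<.004)]
    print("pan grip",len(g),g.mean(0).round(4),"arm",len(a),a.mean(0).round(4),"rim",len(t),cv2.minAreaRect((t[:,:2]*1000).astype(np.float32)))
E
```

```text
grip 61.5 36 [  1.7  74.7 152.7] [ -3.1  65.  147.3] [  7.1  86.6 159.6]
grip -20.5 35 [  1.3  -7.4 152.7] [ -3.1 -17.1 147.8] [  6.6   2.6 156.5]
grip -102.5 37 [  1.3 -88.7 152.5] [ -3.3 -98.6 147.6] [  6.7 -78.4 156. ]
plate 107 [7.09335380e-04 1.11131002e+01] -110.56662965819868 129.8089286989042
cap 29 [  9.97223901 153.13396021 119.72556207]
base 1599 ((-61.650840759277344, 16.034957885742188), (115.15718078613281, 167.68588256835938), 0.02826337330043316)
brass 1 [218. 138.] [ 10.4 178.   34. ] [0.01011049 0.17757359 0.03537064]
brass 1 [221. 140.] [ 11.2 167.6  34. ] [0.01107842 0.1673977  0.03463789]
brass 9 [212.55555556 147.44444444] [-20.7 171.9  34. ] [-0.01952519  0.1727926   0.03117254]
clutter 0.05 2989 y range [160.03748647 169.4487034 ] x -104.33004152696743 137.47804944188246 dist 21.706947176211454
clutter 0.12 1949 y range [160.03748647 168.92790197] x -104.33004152696743 137.47804944188246 dist 53.33104303470981
ball 53 [   9.73177396 -224.48278581  116.51595655] [  17.5421227  -211.69839593  125.38799593] [   1.94664174 -235.6507496   100.63883419]
pan grip 34 [ 0.4499 -0.1705  0.114 ] arm 68 [ 0.4568 -0.1904  0.0701] rim 67 ((423.1413879394531, -186.2734375), (82.04744720458984, 49.21126937866211), 71.29759216308594)
pan grip 33 [ 0.3956 -0.2339  0.1145] arm 55 [ 0.4121 -0.2423  0.0703] rim 148 ((379.0957336425781, -202.7642822265625), (119.25857543945312, 81.36265563964844), 49.86676788330078)
```

```bash
python3 - <<'E'
from h import *
im=cv2.imread("pics/top0.png")
a=cv2.resize(im[205:270,200:260],None,fx=8,fy=8,interpolation=cv2.INTER_CUBIC)  #480x520
b=cv2.resize(im[125:160,200:235],None,fx=8,fy=8,interpolation=cv2.INTER_CUBIC)
o=np.zeros((520,780,3),np.uint8); o[:,:480]=a; o[:280,490:770]=b; cv2.imwrite("pics/c2.png",o)
E
```

```text
(no output)
```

View pics/c2.png

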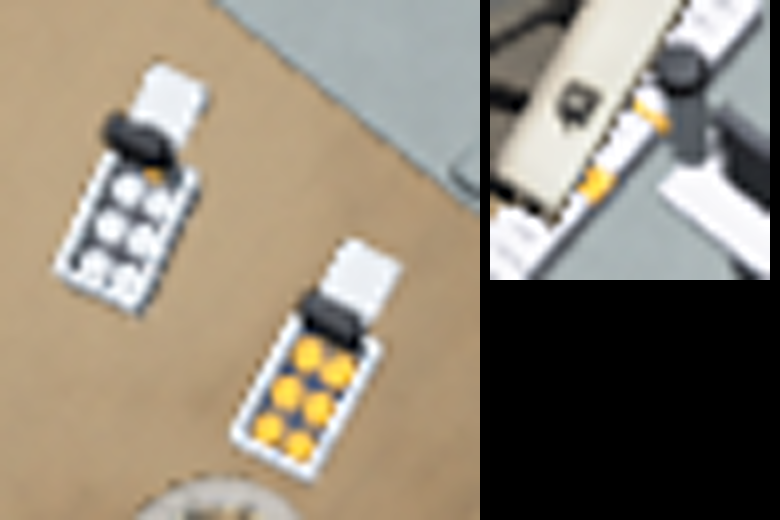

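```bash
cat >> h.py <<'E'
C0,CR=fr((.5998,-.2877),np.radians(-37))
def toC(p): return (np.asarray(p)-C0)@CR
def toW(p): return C0+CR@np.asarray(p)
E
python3 - <<'E'
from h import *
a=lambda x,y:((x+.5)/8-.5+200,(y+.5)/8-.5+205)
for n,F,Rr,T in (("p1",[(55,270),(137,313)],(200,185),[(152,65),(208,97)]),("p2",[(233,437),(312,480)],(380,345),[(350,238),(402,268)])):
    f=[atz("top",*a(*p),.042)[:2] for p in F]; r=atz("top",*a(*Rr),.042)[:2]; t=[atz("top",*a(*p),.071)[:2] for p in T]
    e=f[1]-f[0]; s=r-f[1]; fm=(f[0]+f[1])/2; tm=(t[0]+t[1])/2; ax=tm-fm
    az=lambda d:np.degrees(np.arctan2(d[1],d[0])).round(1)
    print(n,"front w",np.hypot(*e).round(4),az(e)+90,"side",np.hypot(*s).round(4),az(s),"mid axis",np.hypot(*ax).round(4),az(ax),"f",fm.round(4),"t",tm.round(4))
    u=ax/np.hypot(*ax); print(" origin est", (fm+u*.025).round(4),(tm-u*.049).round(4)," grip",(fm+u*.045).round(4))
for n,p in(("ptr",(218.4,137.9)),("ptr2",(222.2,141)),("mark",(213.4,148.1))): print(n,(toC(atz("top",*p,.034))*1000).round(1),(toC(atz("top",*p,.032))*1000).round(1))
P=cloud("top",np.load("top0.npy"));L=toC(P.reshape(-1,3))*1000
m=(abs(L[:,0]+20)<110)&(L[:,1]>150)&(L[:,1]<220)&(L[:,2]>45); q=L[m]
for x0 in range(-120,80,20):
    w=q[(q[:,0]>=x0)&(q[:,0]<x0+20)]
    if len(w): i=w[:,1].argmin(); print(x0,len(w),w[i].round(0),"maxz",w[:,2].max().round(0))
E
```

```text
p1 front w 0.0311 -25.299999999999997 side 0.0475 -23.4 mid axis 0.0723 -21.4 f [ 0.4073 -0.1549] t [ 0.4746 -0.1812]
 origin est [ 0.4305 -0.164 ] [ 0.4289 -0.1634]  grip [ 0.4492 -0.1713]
p2 front w 0.0297 -26.099999999999994 side 0.0496 -24.7 mid axis 0.0731 -25.7 f [ 0.3545 -0.2161] t [ 0.4204 -0.2478]
 origin est [ 0.377 -0.227] [ 0.3762 -0.2266]  grip [ 0.395  -0.2356]
ptr [  1.4 164.1  34. ] [  1.8 164.7  32. ]
ptr2 [  1.1 149.9  34. ] [  1.6 150.4  32. ]
mark [-30.6 155.6  34. ] [-30.2 156.2  32. ]
-120 21 [-100.  214.  128.] maxz 154.0
-100 60 [-82. 206. 126.] maxz 156.0
-80 146 [-61. 176.  57.] maxz 156.0
-60 271 [-55. 153.  81.] maxz 162.0
-40 269 [-40. 155.  83.] maxz 158.0
-20 255 [-19. 159.  79.] maxz 159.0
0 223 [  7. 162.  81.] maxz 158.0
20 200 [ 22. 165.  83.] maxz 158.0
40 210 [ 57. 160. 115.] maxz 157.0
60 170 [ 78. 153. 115.] maxz 158.0
```

```bash
cat >> h.py <<'E'
def Rt(yaw,tilt=0):  # tool pointing down, tool y at azimuth yaw (deg)
    a=np.radians(yaw); y=np.array([np.cos(a),np.sin(a),0]); z=np.array([0,0,-1.]); M=np.stack([np.cross(y,z),y,z],1)
    return M@R.from_euler("y",tilt,degrees=True).as_matrix()
def go(*W,tilt=0):  # W: (x,y,z,yaw) world -> numbers for rows
    s=robot.state(); p=np.array(s["ee_pos"]); M=R.from_quat(s["tcp_rot"]).as_matrix()
    y=M[:,1]; print("t",round(s["time_s"],2),"at",p.round(4),"yaw",np.degrees(np.arctan2(y[1],y[0])).round(1),"C",(toC(p)*1000).round(1),"F",np.round(s["wrist_force"],1),"w",round(s["width"],4),"gf",round(s["grip_force"],1))
    for w in W:
        d=M.T@(np.array(w[:3])-p)/.8; r=R.from_matrix(M.T@Rt(w[3],tilt)).as_rotvec()/np.radians(120)
        print("  ",[d.round(4).tolist(),r.round(4).tolist()])
def goC(*W,tilt=0,yaw=-37): go(*[(*toW(np.array(w[:3])/1000),yaw) for w in W],tilt=tilt) # mm in start carriage frame
E
python3 - <<'E'
from h import *
go((.45,.42,.42,30),(.6,.02,.42,-37))
P=cloud("top",np.load("top0.npy"));L=toC(P.reshape(-1,3))*1000
for y0 in range(150,200,6):
    m=(L[:,0]>-90)&(L[:,0]<60)&(L[:,1]>y0)&(L[:,1]<=y0+6)&(L[:,2]>45); print(y0,m.sum(),np.percentile(L[m,2],[5,50,95,100]).round(0))
E
```

```text
t 0.1 at [0.1608 0.655  0.2008] yaw 76.2 C [-917.9  488.7  200.8] F [ 0.  -0.4 -0.5] w 0.0853 gf 0.0
   [[-0.4211, -0.1995, -0.2736], [-0.0008, 0.0004, 0.385]]
   [[-0.7224, -0.6404, -0.2729], [-0.0005, 0.0008, 0.9434]]
150 11 [67. 81. 86. 88.]
156 63 [ 49.  81. 118. 146.]
162 137 [ 51.  85. 150. 155.]
168 192 [ 52.  86. 154. 158.]
174 159 [ 62.  90. 154. 156.]
180 147 [ 76. 126. 156. 157.]
186 144 [ 54. 150. 156. 157.]
192 176 [ 53. 145. 156. 158.]
198 179 [ 51. 148. 156. 158.]
```

>>> carry_out(
  rows=[
    [[-0.42,-0.2,-0.274],[0,0,0.385],1],
    [[-0.42,-0.2,-0.274],[0,0,0.385],1],
    [[-0.42,-0.2,-0.274],[0,0,0.385],1],
    [[-0.42,-0.2,-0.274],[0,0,0.385],1],
    [[-0.42,-0.2,-0.274],[0,0,0.385],1],
    [[-0.42,-0.2,-0.274],[0,0,0.385],1],
    [[-0.42,-0.2,-0.274],[0,0,0.385],1],
    [[-0.722,-0.64,-0.273],[0,0,0.943],1],
    [[-0.722,-0.64,-0.273],[0,0,0.943],1],
    [[-0.722,-0.64,-0.273],[0,0,0.943],1],
    [[-0.722,-0.64,-0.273],[0,0,0.943],1],
    [[-0.722,-0.64,-0.273],[0,0,0.943],1],
  ],
)

```text
time_s: 1.6
ee_pos: [0.5595, 0.1257, 0.4201]
tcp_rot: [0.839, 0.544, -0.0, -0.0]
wrist_force: [1.0, 0.5, 0.1]
width: -0.0002
grip_force: 0.0
```

```bash
python3 - <<'E'
from h import *
print(robot.state()["q"].round(2))
go((.6,.0,.42,-37)); goC((-40,-285,250),(0,-285,120))
E
```

```text
[-0.73  0.2   0.55  1.46 -0.1   1.51 -0.61]
t 1.6 at [0.5595 0.1257 0.4201] yaw -24.0 C [-281.   305.9  420.1] F [1.  0.5 0.1] w -0.0002 gf 0.0
   [[-0.1229, 0.1102, -0.0], [-0.0003, -0.0001, 0.1079]]
t 1.6 at [0.5595 0.1257 0.4201] yaw -24.0 C [-281.   305.9  420.1] F [1.  0.5 0.1] w -0.0002 gf 0.0
   [[-0.7874, 0.1281, 0.2124], [-0.0003, -0.0001, 0.1079]]
   [[-0.7987, 0.1769, 0.3748], [-0.0003, -0.0001, 0.1079]]
```

>>> carry_out(
  rows=[
    [[-0.787,0.16,0],[0,0,0.108],1],
    [[-0.787,0.16,0],[0,0,0.108],1],
    [[-0.787,0.16,0],[0,0,0.108],1],
    [[-0.787,0.16,0],[0,0,0.108],1],
    [[-0.787,0.16,0],[0,0,0.108],1],
    [[-0.787,0.16,0],[0,0,0.108],1],
    [[-0.787,0.16,0],[0,0,0.108],1],
    [[-0.787,0.16,0],[0,0,0.108],1],
    [[-0.787,0.16,0.2],[0,0,0.108],1],
    [[-0.787,0.16,0.2],[0,0,0.108],1],
    [[-0.787,0.16,0.2],[0,0,0.108],1],
    [[-0.787,0.16,0.2],[0,0,0.108],1],
  ],
)

```text
time_s: 3.1
ee_pos: [0.4209, -0.5011, 0.2564]
tcp_rot: [0.894, 0.447, -0.001, -0.002]
wrist_force: [0.9, 0.7, -0.3]
width: 0.0001
grip_force: 0.0
```

```bash
python3 - <<'E'
from h import *
goC((0,-280,250),(0,-280,105),(0,-262,105))
im,d=robot.get_image("top"); K=toC(cloud("top",d).reshape(-1,3))*1000
m=(abs(K[:,0])<30)&(abs(K[:,1]+240)<22)&(K[:,2]>95)&(K[:,2]<135); print(m.sum(),K[m].mean(0),K[m].min(0),K[m].max(0))
im,d=robot.get_image("side"); K=toC(cloud("side",d).reshape(-1,3))*1000
m=(abs(K[:,0])<30)&(abs(K[:,1]+240)<22)&(K[:,2]>95)&(K[:,2]<135); print(m.sum(),K[m].mean(0),K[m].min(0),K[m].max(0))
E
```

```text
t 3.1 at [ 0.4209 -0.5011  0.2564] yaw -36.9 C [ -14.5 -278.1  256.4] F [ 0.9  0.7 -0.3] w 0.0001 gf 0.0
   [[-0.0024, 0.0181, 0.0079], [-0.0027, 0.0001, 0.0011]]
   [[-0.0024, 0.0192, 0.1891], [-0.0027, 0.0001, 0.0011]]
   [[0.0201, 0.0192, 0.1891], [-0.0027, 0.0001, 0.0011]]<stdin>:4: RuntimeWarning: Mean of empty slice.
  ret = um.true_divide(
Traceback (most recent call last):
ValueError: zero-size array to reduction operation minimum which has no identity
```

>>> carry_out(
  rows=[
    [[-0.002,0.018,0.1],[-0.003,0,0],1],
    [[-0.002,0.019,0.189],[-0.003,0,0],1],
    [[-0.002,0.019,0.189],[-0.003,0,0],1],
    [[0.02,0.019,0.189],[-0.003,0,0],1],
    [[0.04,0.019,0.187],[-0.003,0,0],1],
    [[0.06,0.019,0.182],[-0.003,0,0],1],
    [[0.08,0.019,0.178],[-0.003,0,0],1],
    [[0.09,0.019,0.178],[-0.003,0,0],1],
    [[0.094,0.019,0.178],[-0.003,0,0],1],
  ],
)

```text
time_s: 4.28
ee_pos: [0.481, -0.4484, 0.1181]
tcp_rot: [0.893, 0.449, 0.002, 0.003]
wrist_force: [-0.4, -0.0, -0.2]
width: 0.0004
grip_force: 0.0
```

```bash
python3 - <<'E'
from h import *
goC((0,-199,115),(0,-196,115))
E
```

```text
t 4.28 at [ 0.481  -0.4484  0.1181] yaw -36.6 C [   1.9 -199.9  118.1] F [-0.4 -0.  -0.2] w 0.0004 gf 0.0
   [[0.0011, -0.0023, 0.0038], [0.0031, -0.0001, 0.0031]]
   [[0.0049, -0.0023, 0.0038], [0.0031, -0.0001, 0.0031]]
```

>>> carry_out(
  rows=[
    [[0.003,-0.002,0.003],[0,0,0],1],
    [[0.005,-0.002,0.003],[0,0,0],1],
    [[0.005,-0.002,0.003],[0,0,0],1],
  ],
)

```text
time_s: 4.65
ee_pos: [0.4813, -0.4451, 0.1153]
tcp_rot: [0.894, 0.449, 0.001, 0.003]
wrist_force: [-0.3, -0.3, 0.4]
width: 0.0002
grip_force: 0.0
```

```bash
python3 - <<'E'
from h import *
goC((0,-192,115))
im,d=robot.get_image("top"); cv2.imwrite("pics/t1.png",im); im2,d2=robot.get_image("side"); cv2.imwrite("pics/s1.png",im2)
a=cv2.resize(im[185:245,300:360],None,fx=6.5,fy=6.5,interpolation=2); b=cv2.resize(im2[200:260,260:320],None,fx=6.5,fy=6.5,interpolation=2)
cv2.imwrite("pics/c3.png",np.hstack([a,b]))
E
```

```text
t 4.65 at [ 0.4813 -0.4451  0.1153] yaw -36.7 C [ 1.000e-01 -1.970e+02  1.153e+02] F [-0.3 -0.3  0.4] w 0.0002 gf 0.0
   [[0.0063, -0.0, 0.0004], [0.0028, 0.0001, 0.0025]]
```

View pics/c3.png

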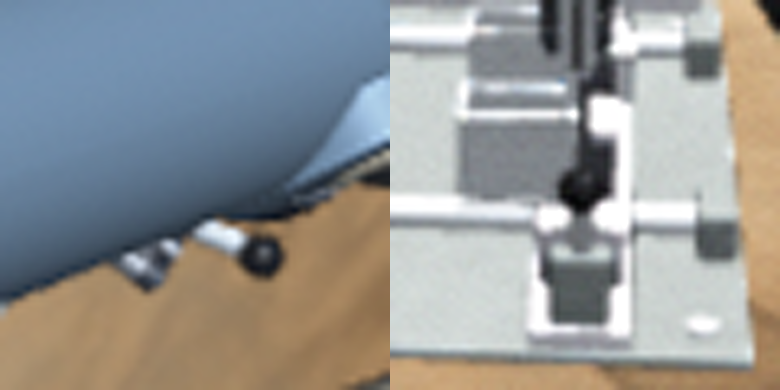

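```bash
python3 - <<'E'
from h import *
print("tcp proj",proj("side",robot.state()["ee_pos"]),proj("top",robot.state()["ee_pos"]))
for y,z in((-241.4,115),(-177,130)): print(y,proj("side",toW(np.array([0,y,z])/1000)),proj("top",toW(np.array([0,y,z])/1000)))
u,v=261/6.5+300,257/6.5+185; print("ball top px",u,v,(toC(atz("top",u,v,.115))*1000).round(1)); 
im,d=robot.get_image("side");P=cloud("side",d)
for u,v in((289,229),(289,228),(288,205)): print(u,v,(toC(P[v,u])*1000).round(1))
K=toC(P.reshape(-1,3))*1000
m=(abs(K[:,0])<30)&(K[:,1]<-150)&(K[:,1]>-270)&(K[:,2]>100)&(K[:,2]<200)
for a in range(-270,-150,10):
    w=K[m&(K[:,1]>=a)&(K[:,1]<a+10)]
    if len(w): print(a,len(w),w.mean(0).round(0))
E
```

```text
tcp proj [[289.20651155 219.57653442]] [[325.47839012 213.10169431]]
-241.4 [[288.84098505 228.31890298]] [[339.47742831 224.16290396]]
-177 [[289.35966954 210.70779839]] [[320.07027745 207.18111711]]
ball top px 340.15384615384613 224.53846153846155 [   0.3 -243.3  115. ]
289 229 [   0.5 -249.3  117.5]
289 228 [   0.4 -247.6  119.2]
288 205 [  -3.3 -210.2  161. ]
-260 4 [  -1. -251.  115.]
-250 39 [   1. -247.  117.]
-240 3 [   1. -237.  115.]
-220 43 [  -2. -211.  189.]
-210 245 [  -1. -206.  177.]
-200 14 [  -5. -195.  194.]
-190 2 [   9. -188.  197.]
```

```bash
python3 - <<'E'
from h import *
goC((0,-197,160),(0,-280,160),(0,-280,105))
E
```

```text
t 4.8 at [ 0.4814 -0.4452  0.1154] yaw -36.7 C [   0.2 -197.   115.4] F [ 0.6  0.2 -0.1] w -0.0002 gf 0.0
   [[0.0, 0.0001, -0.0557], [0.003, 0.0001, 0.0025]]
   [[-0.1037, -0.0005, -0.0557], [0.003, 0.0001, 0.0025]]
   [[-0.1037, -0.0009, 0.0131], [0.003, 0.0001, 0.0025]]
```

>>> carry_out(
  rows=[
    [[0,0,-0.056],[0.003,0,0.002],1],
    [[0,0,-0.056],[0.003,0,0.002],1],
    [[-0.06,0,-0.056],[0.003,0,0.002],1],
    [[-0.104,0,-0.056],[0.003,0,0.002],1],
    [[-0.104,0,-0.056],[0.003,0,0.002],1],
    [[-0.104,0,-0.02],[0.003,0,0.002],1],
    [[-0.104,-0.001,0.013],[0.003,0,0.002],1],
    [[-0.104,-0.001,0.013],[0.003,0,0.002],1],
    [[-0.104,-0.001,0.013],[0.003,0,0.002],1],
  ],
)

```text
time_s: 5.92
ee_pos: [0.432, -0.5113, 0.1058]
tcp_rot: [0.894, 0.447, 0.0, 0.0]
wrist_force: [0.4, -0.3, -0.7]
width: -0.0003
grip_force: 0.0
```

```bash
python3 - <<'E'
from h import *
goC((0,-262,105),(0,-240,107),(0,-220,112),(0,-205,115),(0,-199,115))
E
```

```text
t 5.92 at [ 0.432  -0.5113  0.1058] yaw -36.9 C [   0.6 -279.6  105.8] F [ 0.4 -0.3 -0.7] w -0.0003 gf 0.0
   [[0.022, -0.0007, 0.001], [0.0005, 0.0001, 0.001]]
   [[0.0495, -0.0006, -0.0015], [0.0005, 0.0001, 0.001]]
   [[0.0745, -0.0006, -0.0078], [0.0005, 0.0001, 0.001]]
   [[0.0932, -0.0005, -0.0115], [0.0005, 0.0001, 0.001]]
   [[0.1007, -0.0005, -0.0115], [0.0005, 0.0001, 0.001]]
```

>>> carry_out(
  rows=[
    [[0.012,0,0.001],[0,0,0.001],1],
    [[0.022,0,0.001],[0,0,0.001],1],
    [[0.035,0,0],[0,0,0.001],1],
    [[0.05,0,-0.002],[0,0,0.001],1],
    [[0.063,0,-0.005],[0,0,0.001],1],
    [[0.075,0,-0.008],[0,0,0.001],1],
    [[0.085,0,-0.01],[0,0,0.001],1],
    [[0.093,0,-0.012],[0,0,0.001],1],
    [[0.098,0,-0.012],[0,0,0.001],1],
    [[0.1,0,-0.012],[0,0,0.001],1],
    [[0.1,0,-0.012],[0,0,0.001],1],
  ],
)

```text
time_s: 7.3
ee_pos: [0.4792, -0.4473, 0.1146]
tcp_rot: [0.895, 0.446, -0.0, -0.0]
wrist_force: [0.3, 0.2, -0.2]
width: -0.0002
grip_force: 0.0
```

```bash
cat > lev.py <<'E'
from h import *
def lever(dx=0,zt="side"):
    im,d=robot.get_image(zt); g=im.max(2)
    P=cloud(zt,d); K=toC(P)*1000; K[...,0]-=dx
    m=(abs(K[...,0])<14)&(K[...,1]<-150)&(K[...,1]>-262)&(K[...,2]>100)&(K[...,2]<142)&(g<70); q=K[m]
    if len(q): print(zt,"dark pts",len(q),q.mean(0).round(1),"ymin/max",q[:,1].min().round(0),q[:,1].max().round(0))
if __name__=="__main__":
    goC((0,-196,115),(0,-193,115)); lever(); lever(zt="top")
E
python3 lev.py
```

```text
t 7.3 at [ 0.4792 -0.4473  0.1146] yaw -37.0 C [  -0.3 -200.   114.6] F [ 0.3  0.2 -0.2] w -0.0002 gf 0.0
   [[0.005, 0.0003, -0.0005], [-0.0001, 0.0, -0.0004]]
   [[0.0088, 0.0003, -0.0005], [-0.0001, 0.0, -0.0004]]
side dark pts 39 [ 2.000e-01 -2.470e+02  1.173e+02] ymin/max -251.0 -239.0
top dark pts 25 [  -0.7 -241.1  120.2] ymin/max -249.0 -235.0
```

```bash
python3 - <<'E'
from h import *
im2,d2=robot.get_image("side"); b=cv2.resize(im2[150:250,230:350],None,fx=6,fy=6,interpolation=2)
cv2.imwrite("pics/c4.png",b); P=cloud("side",d2)
print(proj("side",robot.state()["ee_pos"]))
for v in range(185,236,3): print(v,[(toC(P[v,u])*1000).round(0).tolist() for u in(286,289,292)])
E
```

```text
[[289.00823063 220.44986209]]
185 [[-9.0, -218.0, 215.0], [-3.0, -28.0, 140.0], [5.0, -218.0, 215.0]]
188 [[-9.0, -212.0, 205.0], [-3.0, -18.0, 127.0], [5.0, -215.0, 207.0]]
191 [[-9.0, -211.0, 197.0], [-4.0, 53.0, 88.0], [5.0, -216.0, 200.0]]
194 [[-8.0, -214.0, 191.0], [-2.0, -192.0, 182.0], [6.0, -214.0, 191.0]]
197 [[-8.0, -209.0, 181.0], [-1.0, -210.0, 182.0], [6.0, -211.0, 182.0]]
200 [[-8.0, -211.0, 174.0], [-1.0, -211.0, 174.0], [6.0, -209.0, 174.0]]
203 [[-8.0, -213.0, 167.0], [-1.0, -213.0, 168.0], [6.0, -205.0, 164.0]]
206 [[-8.0, -210.0, 158.0], [-1.0, -214.0, 160.0], [6.0, -206.0, 157.0]]
209 [[-8.0, -211.0, 151.0], [-1.0, -211.0, 151.0], [7.0, -10.0, 55.0]]
212 [[-11.0, -34.0, 57.0], [-1.0, -124.0, 101.0], [7.0, -7.0, 44.0]]
215 [[-10.0, -91.0, 75.0], [-1.0, -124.0, 92.0], [7.0, -9.0, 35.0]]
218 [[-9.0, -117.0, 79.0], [-1.0, -125.0, 83.0], [7.0, -28.0, 34.0]]
221 [[-9.0, -118.0, 70.0], [-1.0, -125.0, 74.0], [7.0, -107.0, 65.0]]
224 [[-9.0, -118.0, 61.0], [-1.0, -123.0, 64.0], [8.0, -106.0, 55.0]]
227 [[-7.0, -243.0, 119.0], [0.0, -247.0, 122.0], [7.0, -244.0, 120.0]]
230 [[-7.0, -247.0, 113.0], [0.0, -248.0, 114.0], [7.0, -247.0, 114.0]]
233 [[-8.0, -123.0, 36.0], [1.0, -236.0, 99.0], [8.0, -120.0, 35.0]]
```

View pics/c4.png

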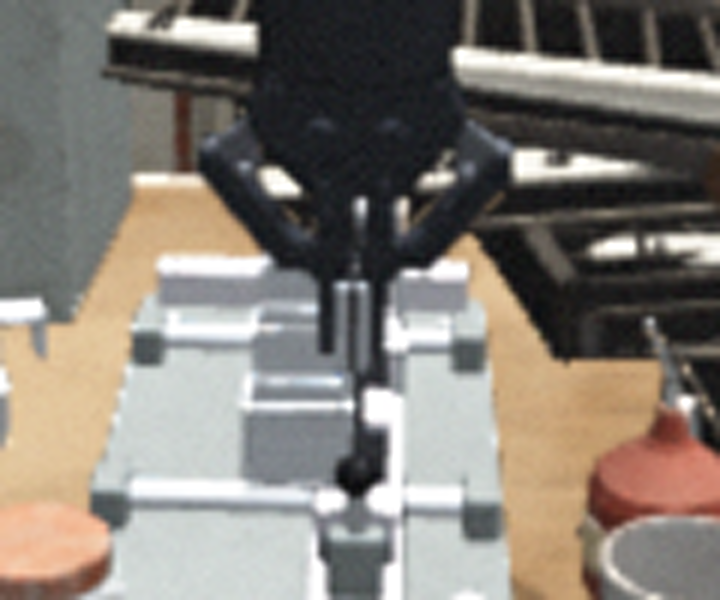

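```bash
python3 - <<'E'
from h import *
p=np.array([.1608,.655,.2008]); print(proj("side",p),proj("top",p))
P=cloud("side",np.load("side0.npy")); m=(np.hypot(P[...,0]-p[0],P[...,1]-p[1])<.09)&(P[...,2]<.5)&(P[...,2]>.12)
v,u=np.where(m); q=P[m]
for a in range(v.min(),v.max()+1,2):
    w=q[v==a]; 
    if len(w): print(a,u[v==a].min(),u[v==a].max(),w.mean(0).round(3))
s=robot.state();P=cloud("side",robot.get_image("side")[1]); p=s["ee_pos"]
m=(np.hypot(P[...,0]-p[0],P[...,1]-p[1])<.03)&(P[...,2]>.11); print("min z near tool now",np.sort(P[m][:,2])[:12].round(4))
P=cloud("top",robot.get_image("top")[1]);m=(np.hypot(P[...,0]-p[0],P[...,1]-p[1])<.04)&(P[...,2]>.1);print("top",np.sort(P[m][:,2])[:5])
E
```

```text
[[ 80.57134849 124.39943526]] [[-170.29367728  332.35391988]]
51 59 75 [0.167 0.639 0.497]
53 60 74 [0.165 0.624 0.49 ]
55 60 74 [0.163 0.625 0.483]
57 60 74 [0.162 0.626 0.476]
59 61 75 [0.164 0.626 0.468]
61 61 75 [0.162 0.625 0.461]
63 62 76 [0.164 0.627 0.453]
65 62 76 [0.163 0.625 0.445]
67 62 77 [0.163 0.627 0.438]
69 62 77 [0.161 0.625 0.43 ]
71 62 78 [0.162 0.626 0.423]
73 62 77 [0.158 0.627 0.415]
75 62 77 [0.157 0.632 0.407]
77 62 79 [0.159 0.624 0.4  ]
79 62 80 [0.159 0.625 0.392]
81 62 80 [0.157 0.625 0.384]
83 62 80 [0.156 0.626 0.376]
85 62 81 [0.157 0.627 0.368]
87 62 80 [0.153 0.627 0.361]
89 68 78 [0.161 0.648 0.35 ]
91 69 78 [0.161 0.646 0.343]
93 67 79 [0.154 0.612 0.338]
95 68 79 [0.154 0.608 0.331]
97 68 79 [0.151 0.606 0.323]
99 69 80 [0.155 0.614 0.314]
101 69 80 [0.154 0.62  0.305]
103 69 80 [0.153 0.629 0.296]
105 70 80 [0.152 0.617 0.29 ]
107 71 80 [0.153 0.626 0.28 ]
109 72 81 [0.157 0.64  0.27 ]
111 73 81 [0.156 0.633 0.262]
113 73 81 [0.155 0.634 0.254]
115 73 79 [0.147 0.604 0.251]
117 75 76 [0.144 0.614 0.241]
min z near tool now [0.1444 0.1446 0.1447 0.1451 0.1456 0.1457 0.1475 0.1479 0.1481 0.1485
 0.1488 0.149 ]
top [0.10035861 0.10047466 0.10159859 0.10188346 0.10200609]
```

```bash
cat >> h.py <<'E'
OFF=.030  # real finger tips lie this far behind the reported TCP (seen in depth images)
def go(*W,tilt=0):  # W: real tip (x,y,z,yaw)
    s=robot.state(); M=R.from_quat(s["tcp_rot"]).as_matrix(); p=np.array(s["ee_pos"]); pr=p-OFF*M[:,2]
    y=M[:,1]; print("t",round(s["time_s"],2),"tip",pr.round(4),"yaw",np.degrees(np.arctan2(y[1],y[0])).round(1),"C",(toC(pr)*1000).round(1),"F",np.round(s["wrist_force"],1),"w",round(s["width"],4),"gf",round(s["grip_force"],1))
    for w in W:
        T=Rt(w[3],tilt); d=M.T@(np.array(w[:3])+OFF*T[:,2]-p)/.8; r=R.from_matrix(M.T@T).as_rotvec()/np.radians(120)
        print("  ",[d.round(4).tolist(),r.round(4).tolist()])
E
python3 - <<'E'
from h import *
goC((0,-200,155),(0,-280,155),(0,-280,106))
E
```

```text
t 7.55 tip [ 0.4792 -0.4474  0.1446] yaw -37.1 C [-2.000e-01 -2.002e+02  1.446e+02] F [0.3 0.3 0.2] w -0.0003 gf 0.0
   [[0.0002, 0.0003, -0.013], [-0.0, 0.0, -0.0005]]
   [[-0.0998, 0.0004, -0.013], [-0.0, 0.0, -0.0005]]
   [[-0.0998, 0.0004, 0.0483], [-0.0, 0.0, -0.0005]]
```

>>> carry_out(
  rows=[
    [[0,0,-0.013],[0,0,0],1],
    [[-0.06,0,-0.013],[0,0,0],1],
    [[-0.1,0,-0.013],[0,0,0],1],
    [[-0.1,0,-0.013],[0,0,0],1],
    [[-0.1,0,0.02],[0,0,0],1],
    [[-0.1,0,0.048],[0,0,0],1],
    [[-0.1,0,0.048],[0,0,0],1],
    [[-0.09,0,0.048],[0,0,0],1],
    [[-0.076,0,0.048],[0,0,0],1],
    [[-0.066,0,0.047],[0,0,0],1],
    [[-0.056,0,0.047],[0,0,0],1],
    [[-0.056,0,0.047],[0,0,0],1],
  ],
)

```text
time_s: 9.05
ee_pos: [0.4534, -0.4838, 0.0785]
tcp_rot: [0.895, 0.446, 0.0, 0.002]
wrist_force: [-1.6, -1.6, 1.8]
width: 0.0003
grip_force: 1.3
```

```bash
python3 - <<'E'
from h import *
from lev import lever
goC((0,-220,111),(0,-210,113),(0,-204,114),(0,-199,115)); lever(); lever(0,"top")
E
```

```text
t 9.05 tip [ 0.4533 -0.4838  0.1085] yaw -37.0 C [   1.  -244.7  108.5] F [-1.6 -1.6  1.8] w 0.0003 gf 1.3
   [[0.031, -0.0013, -0.0031], [0.0016, 0.0006, 0.0001]]
   [[0.0435, -0.0013, -0.0057], [0.0016, 0.0006, 0.0001]]
   [[0.051, -0.0013, -0.0069], [0.0016, 0.0006, 0.0001]]
   [[0.0572, -0.0013, -0.0082], [0.0016, 0.0006, 0.0001]]
side dark pts 52 [  -1.9 -252.7  128. ] ymin/max -258.0 -250.0
```

>>> carry_out(
  rows=[
    [[0.012,-0.001,0],[0.001,0,0],1],
    [[0.022,-0.001,-0.002],[0.001,0,0],1],
    [[0.031,-0.001,-0.003],[0.001,0,0],1],
    [[0.04,-0.001,-0.005],[0.001,0,0],1],
    [[0.047,-0.001,-0.006],[0.001,0,0],1],
    [[0.052,-0.001,-0.007],[0.001,0,0],1],
    [[0.056,-0.001,-0.008],[0.001,0,0],1],
    [[0.056,-0.001,-0.008],[0.001,0,0],1],
  ],
)

```text
time_s: 10.15
ee_pos: [0.4791, -0.4463, 0.0834]
tcp_rot: [0.895, 0.446, -0.0, -0.001]
wrist_force: [-0.6, -0.1, -0.1]
width: -0.0002
grip_force: 0.0
```

```bash
python3 - <<'E'
from h import *
from lev import lever
goC((0,-197,115),(0,-194,115))
E
```

```text
t 10.15 tip [ 0.4791 -0.4463  0.1134] yaw -37.0 C [  -0.9 -199.3  113.4] F [-0.6 -0.1 -0.1] w -0.0002 gf 0.0
   [[0.0029, 0.0012, -0.0019], [-0.0011, -0.0004, -0.0001]]
   [[0.0066, 0.0012, -0.0019], [-0.0011, -0.0004, -0.0001]]
```

>>> carry_out(
  rows=[
    [[0.003,0.001,-0.002],[0,0,0],1],
    [[0.005,0.001,-0.002],[0,0,0],1],
    [[0.005,0.001,-0.002],[0,0,0],1],
  ],
)

```text
time_s: 10.52
ee_pos: [0.4815, -0.4445, 0.0852]
tcp_rot: [0.895, 0.446, -0.001, -0.001]
wrist_force: [-1.0, -1.2, -0.4]
width: -0.0001
grip_force: 1.2
```

```bash
python3 - <<'E'
from h import *
goC((0,-194,115),(0,-192,115))
E
```

```text
t 10.53 tip [ 0.4815 -0.4446  0.1152] yaw -37.1 C [-1.000e-01 -1.964e+02  1.152e+02] F [-1.  -1.2 -0.4] w -0.0001 gf 1.2
   [[0.0031, 0.0001, 0.0002], [-0.0009, 0.0003, -0.0005]]
   [[0.0056, 0.0001, 0.0002], [-0.0009, 0.0003, -0.0005]]
```

Contact (1.5 N). Continue in small steps.

>>> carry_out(
  rows=[
    [[0.002,0,0],[0,0,0],1],
    [[0.003,0,0],[0,0,0],1],
    [[0.003,0,0],[0,0,0],1],
  ],
)

```text
time_s: 10.9
ee_pos: [0.4815, -0.4444, 0.0853]
tcp_rot: [0.895, 0.445, -0.002, 0.0]
wrist_force: [-3.9, -4.8, -2.1]
width: 0.0001
grip_force: 3.1
```

```bash
python3 - <<'E'
from h import *
goC((0,-191,115)); goC((0,-220,115),(0,-250,200),(-60,-280,230))
E
```

```text
t 10.9 tip [ 0.4816 -0.4443  0.1153] yaw -37.1 C [-1.000e-01 -1.962e+02  1.153e+02] F [-3.9 -4.8 -2.1] w 0.0001 gf 3.1
   [[0.0067, 0.0002, 0.0003], [-0.0006, 0.0017, -0.0012]]
t 10.9 tip [ 0.4816 -0.4443  0.1153] yaw -37.1 C [-1.000e-01 -1.962e+02  1.153e+02] F [-3.9 -4.8 -2.1] w 0.0001 gf 3.1
   [[-0.0296, 0.0003, 0.0005], [-0.0006, 0.0017, -0.0012]]
   [[-0.0675, 0.0002, -0.1057], [-0.0006, 0.0017, -0.0012]]
   [[-0.1053, -0.0747, -0.1429], [-0.0006, 0.0017, -0.0012]]
```

```bash
python3 - <<'E'
from h import *
goC((0,-212,115),(0,-230,240),(0,145,240)); goC((0,145,240),(0,146,94),tilt=12)
E
```

```text
t 10.9 tip [ 0.4816 -0.4443  0.1153] yaw -37.1 C [-1.000e-01 -1.962e+02  1.153e+02] F [-3.9 -4.8 -2.1] w 0.0001 gf 3.1
   [[-0.0196, 0.0002, 0.0004], [-0.0006, 0.0017, -0.0012]]
   [[-0.0427, 0.0001, -0.1558], [-0.0006, 0.0017, -0.0012]]
   [[0.4261, -0.0011, -0.1575], [-0.0006, 0.0017, -0.0012]]
t 10.9 tip [ 0.4816 -0.4443  0.1153] yaw -37.1 C [-1.000e-01 -1.962e+02  1.153e+02] F [-3.9 -4.8 -2.1] w 0.0001 gf 3.1
   [[0.4339, -0.0011, -0.1583], [-0.0004, 0.1017, -0.0012]]
   [[0.4358, -0.0009, 0.0242], [-0.0004, 0.1017, -0.0012]]
```

>>> carry_out(
  rows=[
    [[-0.02,0,0],[0,0,0],1],
    [[-0.035,0,-0.08],[0,0,0],1],
    [[-0.043,0,-0.156],[0,0,0],1],
    [[-0.043,0,-0.156],[0,0,0],1],
    [[0.06,0,-0.156],[0,0.05,0],-1],
    [[0.16,0,-0.157],[0,0.1,0],-1],
    [[0.26,0,-0.157],[0,0.102,0],-1],
    [[0.36,-0.001,-0.158],[0,0.102,0],-1],
    [[0.434,-0.001,-0.158],[0,0.102,0],-1],
    [[0.434,-0.001,-0.158],[0,0.102,0],-1],
    [[0.434,-0.001,-0.158],[0,0.102,0],-1],
    [[0.434,-0.001,-0.158],[0,0.102,0],-1],
  ],
)

```text
time_s: 12.4
ee_pos: [0.6917, -0.1637, 0.2103]
tcp_rot: [0.89, 0.444, 0.094, -0.049]
wrist_force: [-1.6, -0.2, 0.1]
width: 0.0855
grip_force: 0.0
```

```bash
python3 - <<'E'
from h import *
goC((0,146,150),(0,146,94),tilt=12)
E
```

```text
t 12.4 tip [ 0.688  -0.1688  0.2396] yaw -36.9 C [ -1.1 148.  239.6] F [-1.6 -0.2  0.1] w 0.0855 gf 0.0
   [[-0.0263, 0.002, 0.109], [-0.0019, -0.0018, 0.0001]]
   [[-0.0411, 0.0023, 0.1774], [-0.0019, -0.0018, 0.0001]]
```

>>> carry_out(
  rows=[
    [[-0.013,0.002,0.055],[0,0,0],-1],
    [[-0.026,0.002,0.109],[-0.002,-0.002,0],-1],
    [[-0.033,0.002,0.145],[-0.002,-0.002,0],-1],
    [[-0.041,0.002,0.177],[-0.002,-0.002,0],-1],
    [[-0.041,0.002,0.177],[-0.002,-0.002,0],-1],
    [[-0.041,0.002,0.177],[-0.002,-0.002,0],-1],
  ],
)

```text
time_s: 13.15
ee_pos: [0.6918, -0.1689, 0.0674]
tcp_rot: [0.891, 0.442, 0.095, -0.045]
wrist_force: [-0.1, 0.8, 1.2]
width: 0.0852
grip_force: 0.0
```

```bash
python3 - <<'E'
from h import *
goC((0,146,94),tilt=12)
E
```

```text
t 13.15 tip [ 0.6879 -0.1738  0.0967] yaw -37.2 C [  1.9 144.   96.7] F [-0.1  0.8  1.2] w 0.0852 gf 0.0
   [[0.0017, -0.0025, 0.0039], [0.0021, -0.0001, -0.0014]]
```

Close on the post.

>>> carry_out(
  rows=[
    [[0.002,-0.002,0.003],[0.002,0,-0.001],0.3],
    [[0.002,-0.002,0.003],[0.002,0,-0.001],0.6],
    [[0.002,-0.002,0.003],[0.002,0,-0.001],1],
    [[0.002,-0.002,0.003],[0.002,0,-0.001],1],
    [[0.002,-0.002,0.003],[0.002,0,-0.001],1],
  ],
  squeeze=40,
)

```text
time_s: 13.78
ee_pos: [0.6937, -0.1657, 0.065]
tcp_rot: [0.89, 0.444, 0.094, -0.045]
wrist_force: [4.1, -1.6, -1.6]
width: 0.0163
grip_force: 39.0
```

```bash
python3 - <<'E'
from h import *
goC((0,146,94),(-28,146,94),tilt=12)
E
```

```text
t 13.78 tip [ 0.6898 -0.1707  0.0944] yaw -37.0 C [  1.4 147.7  94.4] F [ 4.1 -1.6 -1.6] w 0.0163 gf 39.0
   [[-0.0021, -0.0019, 0.0], [0.0015, -0.0002, 0.0006]]
   [[-0.0021, -0.0369, -0.0001], [0.0015, -0.0002, 0.0006]]
```

>>> carry_out(
  rows=[
    [[0,-0.01,0],[0,0,0],1],
    [[0,-0.02,0],[0,0,0],1],
    [[0,-0.03,0],[0,0,0],1],
    [[0,-0.035,0],[0,0,0],1],
    [[0,-0.035,0],[0,0,0],1],
    [[0,-0.035,0],[0,0,0],1],
  ],
)

```text
time_s: 14.52
ee_pos: [0.6718, -0.1493, 0.065]
tcp_rot: [0.89, 0.444, 0.095, -0.045]
wrist_force: [5.5, -3.2, -2.8]
width: 0.0162
grip_force: 39.6
```

```bash
python3 - <<'E'
from h import *
goC((-28,146,94),tilt=12)
im,d=robot.get_image("top"); cv2.imwrite("pics/t2.png",im); im2,d2=robot.get_image("side"); cv2.imwrite("pics/s2.png",im2)
a=cv2.resize(im[120:170,190:260],None,fx=8,fy=8,interpolation=2); cv2.imwrite("pics/c5.png",a)
E
```

```text
t 14.53 tip [ 0.6679 -0.1542  0.0944] yaw -37.0 C [-26.  147.6  94.4] F [ 5.5 -3.2 -2.8] w 0.0162 gf 39.6
   [[-0.002, -0.0027, 0.0], [0.0022, -0.0001, 0.0006]]
```

View pics/c5.png

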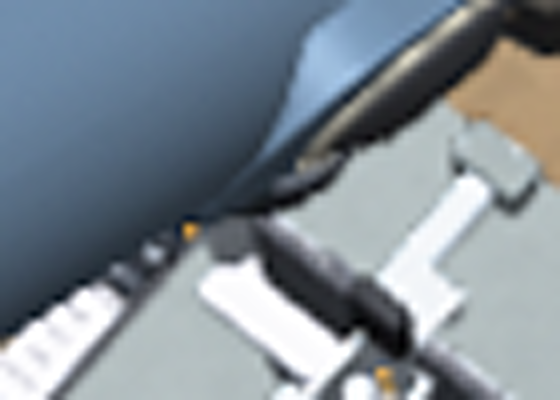

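>>> carry_out(
  rows=[
    [[0,-0.003,0],[0,0,0],1],
    [[0,-0.005,0],[0,0,0],1],
    [[0,-0.005,0],[0,0,0],1],
    [[0,-0.005,0],[0,0,0],1],
  ],
)

```text
time_s: 15.12
ee_pos: [0.669, -0.1473, 0.065]
tcp_rot: [0.89, 0.444, 0.095, -0.044]
wrist_force: [6.7, -3.7, -4.0]
width: 0.0161
grip_force: 39.5
```

```bash
python3 - <<'E'
from h import *
goC((-30,146,94),(-30,146,130),tilt=12)
E
```

```text
t 15.12 tip [ 0.6651 -0.1522  0.0943] yaw -37.0 C [-29.4 147.5  94.3] F [ 6.7 -3.7 -4. ] w 0.0161 gf 39.5
   [[-0.002, -0.001, 0.0], [0.0028, -0.0, 0.0005]]
   [[0.0074, -0.0007, -0.044], [0.0028, -0.0, 0.0005]]
```

>>> carry_out(
  rows=[
    [[0,-0.001,0],[0,0,0],1],
    [[0,-0.001,0],[0,0,0],1],
    [[0,-0.001,0],[0,0,0],1],
    [[0,-0.001,0],[0,0,0],-1],
    [[0,-0.001,0],[0,0,0],-1],
    [[0,-0.001,0],[0,0,0],-1],
    [[0.007,-0.001,-0.044],[0,0,0],-1],
    [[0.018,-0.001,-0.1],[0,0,0],-1],
    [[0.03,-0.001,-0.15],[0,0,0],-1],
    [[0.03,-0.001,-0.18],[0,0,0],-1],
    [[0.03,-0.001,-0.18],[0,0,0],-1],
  ],
)

```text
time_s: 16.5
ee_pos: [0.6624, -0.151, 0.2121]
tcp_rot: [0.89, 0.444, 0.095, -0.046]
wrist_force: [-0.2, 0.4, -0.1]
width: 0.085
grip_force: 0.0
```

```bash
python3 - <<'E'
from h import *
goC((-31,-60,240),(-31,-150,230),(-31,-150,116))
E
```

```text
t 16.5 tip [ 0.6586 -0.156   0.2415] yaw -37.0 C [-32.3 140.6 241.5] F [-0.2  0.4 -0.1] w 0.085 gf 0.0
   [[-0.2534, 0.0014, -0.0516], [0.0008, -0.1008, 0.0005]]
   [[-0.366, 0.0013, -0.063], [0.0008, -0.1008, 0.0005]]
   [[-0.3959, 0.001, 0.0764], [0.0008, -0.1008, 0.0005]]
```

>>> carry_out(
  rows=[
    [[-0.07,0,-0.02],[0,-0.05,0],1],
    [[-0.14,0,-0.035],[0,-0.1,0],1],
    [[-0.21,0.001,-0.046],[0.001,-0.101,0],1],
    [[-0.28,0.001,-0.054],[0.001,-0.101,0],1],
    [[-0.366,0.001,-0.063],[0.001,-0.101,0],1],
    [[-0.366,0.001,-0.063],[0.001,-0.101,0],1],
    [[-0.366,0.001,-0.063],[0.001,-0.101,0],1],
  ],
)

```text
time_s: 17.38
ee_pos: [0.4836, -0.3873, 0.1971]
tcp_rot: [0.895, 0.447, -0.002, -0.002]
wrist_force: [1.0, 1.2, 0.4]
width: -0.0001
grip_force: 0.0
```

```bash
python3 - <<'E'
from h import *
from lev import lever
goC((-31,-150,230),(-31,-150,116))
im,d=robot.get_image("top"); cv2.imwrite("pics/t3.png",im); np.save("t3.npy",d)
a=cv2.resize(im[115:165,185:245],None,fx=10,fy=10,interpolation=2); cv2.imwrite("pics/c6.png",a)
lever(-31)
E
```

```text
t 17.38 tip [ 0.4838 -0.3873  0.2271] yaw -37.0 C [ -32.7 -149.4  227.1] F [1.  1.2 0.4] w -0.0001 gf 0.0
   [[-0.0007, 0.0023, -0.0037], [-0.0029, 0.0007, 0.0004]]
   [[-0.0005, 0.0032, 0.1388], [-0.0029, 0.0007, 0.0004]]
side dark pts 31 [  -0.3 -183.3  131.2] ymin/max -188.0 -178.0
```

View pics/c6.png

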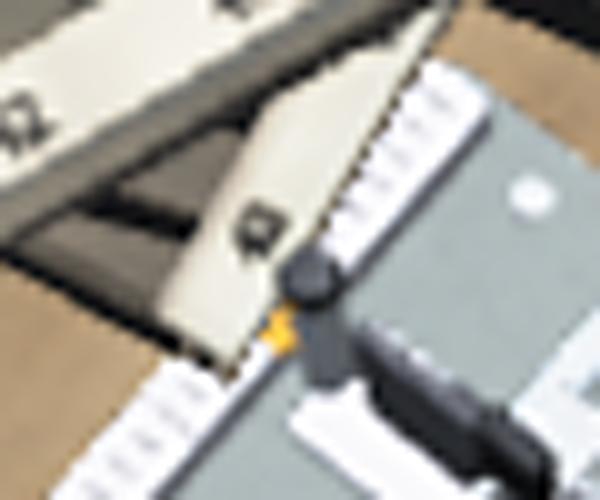

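```bash
python3 - <<'E'
from h import *
def yel(f,box):
    im=cv2.imread(f).astype(float); u0,u1,v0,v1=box; s=im[v0:v1,u0:u1]; return np.clip((s[...,2]+s[...,1])/2-s[...,0]-35,0,None)
for f,box in(("pics/top0.png",(206,226,134,154)),("pics/t3.png",(206,226,134,154))):
    y=yel(f,box); print(f); print(y.astype(int)[2:])
# registration of the carriage: cap+plate+grips
A=cv2.cvtColor(cv2.imread("pics/top0.png"),6).astype(np.float32);B=cv2.cvtColor(cv2.imread("pics/t3.png"),6).astype(np.float32)
for name,p in(("cap/post",(0,140,110)),("plate100",(0,112,105)),("grip3",(-8,61.5,155)),("grip2",(-8,-20.5,155)),("beam",(0,100,36))):
    w=toW(np.array(p)/1000); u=proj("top",w)[0]; c=np.round(u).astype(int); h=7
    T=A[c[1]-h:c[1]+h+1,c[0]-h:c[0]+h+1]
    sh=proj("top",toW(np.array(p)/1000+[-.0317,0,0]))[0]-u
    k=8; T8=cv2.resize(T,None,fx=k,fy=k,interpolation=2); S=B[c[1]-30:c[1]+31,c[0]-30:c[0]+31]; S8=cv2.resize(S,None,fx=k,fy=k,interpolation=2)
    r=cv2.matchTemplate(S8,T8,cv2.TM_CCOEFF_NORMED); _,mx,_,l=cv2.minMaxLoc(r); d=np.array(l)/k-(30-h)
    dw=toC(atz("top",*(u+d),p[2]/1000))-np.array(p)/1000
    print(name,round(mx,3),"px shift",d,"exp",sh.round(2),"C shift mm",(dw*1000).round(2))
E
```

```text
pics/top0.png
[[  0   0   0   0   0   0   0   0   0   0   0   0   0   0   0   0   0   0
    0   0]
 [  0   0   0   0   0   0   0   0   0   0   0   0  18   0   0   0   0   0
    0   0]
 [  0   0   0   0   0   0   0   0   0   0   0   0  94  32   0   0   0   0
    0   0]
 [  0   0   0   0   0   0   0   0   0   0   0   0   0  64  70  33   0   0
    0   0]
 [  0   0   0   0   0   0   0   0   0   0   0   0   0   0  30  97  14   0
    0   0]
 [  0   0   0   0   0   0   0   0   0   0   0   0   0   0   0  32   0   0
    0   0]
 [  0   0   0   0   0   0   0   0   0   0   0   0   0   0   0   0   0   0
    0   0]
 [  0   0   0   0   0   0   0   0   0   0   0   0   0   0   0   0   0   0
    0   0]
 [  0   0   0   0   0   0   0   0   0   0   0   0   0   0   0   0   0   0
    0   0]
 [  0   0   0   0   0   0   0   0   0   0   0   0   0   0   0   0   0   0
    0   0]
 [  0   0   0   0   0   0  75  88  21   0   0   0   0   0   0   0   0   0
    0   0]
 [  0   0   0   0   0   0 103 127  85  40   0   0   0   0   0   0   0   0
    0   0]
 [  0   0   0   0   0  93 124 126  77   0   0   0   0   0   0   0 
[... 1746 characters left out ...]
  0   0   0   0   0   0   0   0   0   0   0   0   0   0   0
    0   0]
 [  0   0   0   0   0   0   0   0   0   0   0   0   0   0   0   0   0   0
    0   0]
 [  0   0   0   0   0   0   0   0   0   0   0   0   0   0   0   0   0   0
    0   0]]
cap/post 0.668 px shift [-7.875  9.375] exp [-7.72  8.85] C shift mm [-33.07  -0.61   0.  ]
plate100 0.942 px shift [-7.625  8.75 ] exp [-7.67  8.87] C shift mm [-31.36   0.12  -0.  ]
grip3 0.959 px shift [-7.875  9.25 ] exp [-8.02  9.39] C shift mm [-31.19  -0.05   0.  ]
grip2 0.674 px shift [-19.75   1.25] exp [-7.98  9.58] C shift mm [-33.54  36.06   0.  ]
beam 0.97 px shift [-7.5   8.75] exp [-7.22  8.43] C shift mm [-3.291e+01 -1.000e-02  0.000e+00]
```

```bash
python3 - <<'E'
from h import *
im=cv2.imread("pics/top0.png").astype(float); Y=np.clip((im[...,2]+im[...,1])/2-im[...,0]-35,0,None); v,u=np.indices(Y.shape)
D=np.load("top0.npy");P=cloud("top",D)
for n,(v0,v1,u0,u1) in(("ptr",(136,143,216,226)),("mark",(144,152,208,218))):
    s=np.s_[v0:v1,u0:u1]; w=Y[s]; c=((u[s]*w).sum()/w.sum(),(v[s]*w).sum()/w.sum()); print(n,c,[(toC(atz("top",*c,z))*1000).round(2).tolist() for z in(.034,.030,.026)])
    q=P[s][w>90]; print("  depth z of strong px",(q[:,2]*1000).round(1), "x",(toC(q)[:,0]*1000).round(1))
print("plate shift via depth:")
for f in("top0.npy","t3.npy"):
    K=toC(cloud("top",np.load(f)).reshape(-1,3))*1000
    m=(K[:,1]>-15)&(K[:,1]<125)&(abs(K[:,2]-105)<2.5)&(abs(K[:,0]-(0 if f[0]=="t" and f[1]=="o" else -31.5))<8);print(m.sum(),K[m,0].mean(),np.median(K[m,0]))
    m2=(abs(K[:,1]-61.5)<13)&(K[:,2]>149)&(K[:,2]<162)&(abs(K[:,0]+20)<40);print(" grip3",m2.sum(),K[m2].mean(0))
E
```

```text
ptr (np.float64(219.73175745118192), np.float64(139.0863309352518)) [[1.05, 158.93, 34.0], [1.98, 160.03, 30.0], [2.91, 161.13, 26.0]]
  depth z of strong px [35.4 34.6] x [0.1 1.1]
mark (np.float64(212.73647162340518), np.float64(147.51869775626926)) [[-30.52, 158.16, 34.0], [-29.7, 159.26, 30.0], [-28.88, 160.36, 26.0]]
  depth z of strong px [32.4 32.  32.5 31.2 26.1 22.3] x [-30.3 -28.5 -34.4 -32.3 -29.5 -31. ]
plate shift via depth:
63 0.987227350481355 0.8230763200190684
 grip3 32 [ -8.03863025  62.22534899 153.30714632]
55 -31.60855852548692 -31.508726299390645
 grip3 34 [-40.99575795  61.81023099 153.4517217 ]
```

```bash
python3 - <<'E'
from h import *
goC((-32,-150,117),(-32,-180,117),(-32,-200,114),(-32,-216,110))
E
```

```text
t 17.48 tip [ 0.4856 -0.3859  0.2274] yaw -36.7 C [ -32.1 -147.2  227.4] F [0.1 0.6 0. ] w 0.0 gf 0.0
   [[-0.0033, 0.001, 0.138], [-0.0025, 0.0005, 0.0023]]
   [[-0.0408, 0.0008, 0.1381], [-0.0025, 0.0005, 0.0023]]
   [[-0.0658, 0.0007, 0.1418], [-0.0025, 0.0005, 0.0023]]
   [[-0.0858, 0.0006, 0.1469], [-0.0025, 0.0005, 0.0023]]
```

>>> carry_out(
  rows=[
    [[-0.003,0.001,0.07],[-0.002,0,0.002],1],
    [[-0.003,0.001,0.138],[-0.002,0,0.002],1],
    [[-0.003,0.001,0.138],[-0.002,0,0.002],1],
    [[-0.003,0.001,0.138],[-0.002,0,0.002],1],
    [[-0.018,0.001,0.138],[-0.002,0,0.002],1],
    [[-0.03,0.001,0.138],[-0.002,0,0.002],1],
    [[-0.041,0.001,0.138],[-0.002,0,0.002],1],
    [[-0.053,0.001,0.14],[-0.002,0,0.002],1],
    [[-0.066,0.001,0.142],[-0.002,0,0.002],1],
    [[-0.078,0.001,0.145],[-0.002,0,0.002],1],
    [[-0.086,0.001,0.147],[-0.002,0,0.002],1],
    [[-0.086,0.001,0.147],[-0.002,0,0.002],1],
  ],
)

```text
time_s: 18.98
ee_pos: [0.4418, -0.444, 0.0806]
tcp_rot: [0.896, 0.445, -0.001, 0.001]
wrist_force: [-0.1, 0.3, 1.1]
width: -0.0004
grip_force: 0.0
```

```bash
python3 - <<'E'
from h import *
goC((-32,-219,110),(-32,-222,110),(-32,-224,110))
E
```

```text
t 18.98 tip [ 0.4419 -0.4439  0.1106] yaw -37.2 C [ -32.1 -219.8  110.6] F [-0.1  0.3  1.1] w -0.0004 gf 0.0
   [[0.0011, 0.0001, 0.0008], [-0.0001, 0.0015, -0.0018]]
   [[-0.0026, 0.0001, 0.0008], [-0.0001, 0.0015, -0.0018]]
   [[-0.0051, 0.0001, 0.0008], [-0.0001, 0.0015, -0.0018]]
```

>>> carry_out(
  rows=[
    [[-0.003,0,0.001],[0,0,-0.002],1],
    [[-0.005,0,0.001],[0,0,-0.002],1],
    [[-0.005,0,0.001],[0,0,-0.002],1],
  ],
)

```text
time_s: 19.35
ee_pos: [0.4412, -0.4454, 0.0799]
tcp_rot: [0.894, 0.447, -0.0, 0.0]
wrist_force: [1.7, 2.5, -0.8]
width: -0.0002
grip_force: 1.7
```

```bash
python3 - <<'E'
from h import *
goC((-32,-226,110),(-32,-190,116)); from lev import lever; lever(-31.5); lever(-31.5,"top")
E
```

```text
t 19.35 tip [ 0.4412 -0.4454  0.1099] yaw -36.8 C [ -31.8 -221.4  109.9] F [ 1.7  2.5 -0.8] w -0.0002 gf 1.7
   [[-0.0057, -0.0003, -0.0001], [-0.0001, 0.0003, 0.0013]]
   [[0.0393, -0.0002, -0.0076], [-0.0001, 0.0003, 0.0013]]
side dark pts 88 [  -0.6 -237.5  122.8] ymin/max -251.0 -226.0
```

>>> carry_out(
  rows=[
    [[-0.004,0,0],[0,0,0],1],
    [[-0.005,0,0],[0,0,0],1],
    [[-0.005,0,0],[0,0,0],1],
  ],
)

```text
time_s: 19.82
ee_pos: [0.4411, -0.4456, 0.0798]
tcp_rot: [0.894, 0.448, 0.002, -0.002]
wrist_force: [4.0, 8.9, 1.6]
width: 0.0001
grip_force: 5.1
```

```bash
python3 - <<'E'
from h import *
goC((-32,-205,112),(-32,-190,250)); go((.395,-.12,.3,-24),(.449,-.171,.3,-23))
E
```

```text
t 19.82 tip [ 0.441  -0.4457  0.1098] yaw -36.7 C [ -31.7 -221.7  109.8] F [4.  8.9 1.6] w 0.0001 gf 5.1
   [[0.0208, -0.0002, -0.0026], [-0.0007, -0.0023, 0.0023]]
   [[0.0403, -0.0004, -0.175], [-0.0007, -0.0023, 0.0023]]
t 19.82 tip [ 0.441  -0.4457  0.1098] yaw -36.7 C [ -31.7 -221.7  109.8] F [4.  8.9 1.6] w 0.0001 gf 5.1
   [[0.2929, -0.2899, -0.2359], [-0.0005, -0.0024, -0.106]]
   [[0.2821, -0.1977, -0.2361], [-0.0004, -0.0024, -0.1144]]
```

>>> carry_out(
  rows=[
    [[0.012,0,-0.002],[0,0,0],1],
    [[0.021,0,-0.003],[0,0,0],1],
    [[0.03,0,-0.08],[0,-0.002,0.002],1],
    [[0.04,0,-0.16],[0,-0.002,0.002],1],
    [[0.04,0,-0.235],[0,-0.002,0.002],-1],
    [[0.04,0,-0.235],[0,-0.002,0.002],-1],
    [[0.04,0,-0.235],[0,-0.002,0.002],-1],
  ],
)

```text
time_s: 20.7
ee_pos: [0.4569, -0.4239, 0.2678]
tcp_rot: [0.896, 0.445, -0.003, 0.002]
wrist_force: [0.6, 0.3, -0.3]
width: 0.0545
grip_force: 0.0
```

```bash
cat > pans.py <<'E'
from h import *
def look(name,view=True):
    im,d=robot.get_image("top"); cv2.imwrite(f"pics/{name}.png",im); np.save(name+".npy",d)
    im2,d2=robot.get_image("side"); cv2.imwrite(f"pics/{name}_s.png",im2)
    return im,d,im2,d2
def grips(d,roi,n="top"):  # loose pans' grip tops
    P=cloud(n,d); Z=P[...,2]; m=(Z>.107)&(Z<.1195)&(P[...,0]>roi[0])&(P[...,0]<roi[1])&(P[...,1]>roi[2])&(P[...,1]<roi[3])
    k=cv2.connectedComponentsWithStats(m.astype(np.uint8))
    for i in range(1,k[0]):
        if k[2][i,4]>12:
            q=P[k[1]==i]; r=cv2.minAreaRect((q[:,:2]*1000).astype(np.float32)); print(n,"grip",len(q),q.mean(0).round(4),[np.round(x,1) for x in r])
E
python3 - <<'E'
from pans import *
im,d,im2,d2=look("p1"); R0=(.3,.52,-.30,-.1); grips(np.load("top0.npy"),R0); grips(d,R0); grips(d2,R0,"side"); grips(np.load("side0.npy"),R0,"side")
cv2.imwrite("pics/c7.png",cv2.resize(im[100:300,150:350],None,fx=3,fy=3,interpolation=2))
go((.449,-.171,.3,-23))
E
```

```text
top grip 35 [ 0.4498 -0.1704  0.1138] [array([ 449.9, -170.3]), array([20.8, 10.2]), np.float64(72.6)]
top grip 34 [ 0.3955 -0.2339  0.1139] [array([ 396. , -234.5]), array([21.3,  9.9]), np.float64(62.3)]
side grip 16 [ 0.4466 -0.1744  0.1126] [array([ 447.9, -172.6]), array([19.2,  8.3]), np.float64(74.0)]
side grip 19 [ 0.432  -0.2461  0.1126] [array([ 433.3, -243.4]), array([21.1,  8.6]), np.float64(59.9)]
side grip 16 [ 0.4468 -0.1741  0.1125] [array([ 447.8, -172.4]), array([18.7,  7.7]), np.float64(73.4)]
side grip 15 [ 0.3928 -0.2388  0.1137] [array([ 393.7, -237.1]), array([19.7,  5.8]), np.float64(63.2)]
t 20.8 tip [ 0.457  -0.423   0.2964] yaw -37.2 C [ -32.6 -194.   296.4] F [ 1.  -0.7  0.4] w 0.0688 gf 0.0
   [[0.2453, -0.1982, -0.0056], [-0.0015, 0.0029, -0.118]]
```

View pics/c7.png

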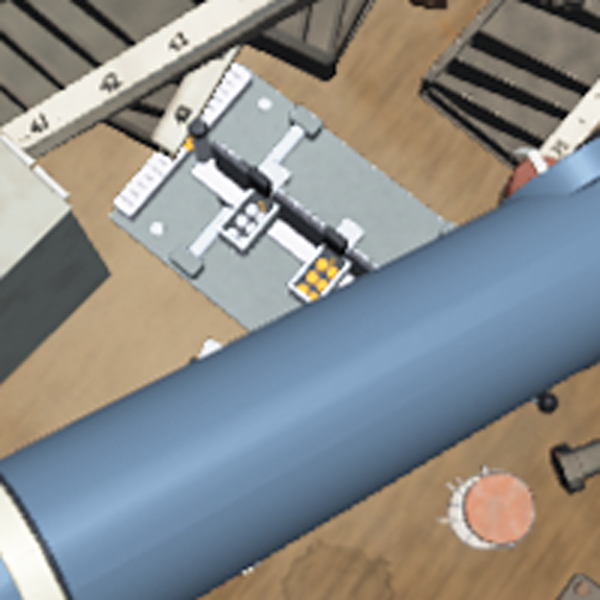

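>>> carry_out(
  rows=[
    [[0.06,-0.05,0],[0,0,-0.06],-1],
    [[0.12,-0.1,0],[0,0,-0.118],-1],
    [[0.18,-0.15,0],[0,0,-0.118],-1],
    [[0.245,-0.198,0],[0,0.003,-0.118],-1],
    [[0.245,-0.198,0],[0,0.003,-0.118],-1],
    [[0.245,-0.198,0.06],[0,0.003,-0.118],-1],
    [[0.245,-0.198,0.1],[0,0.003,-0.118],-1],
    [[0.245,-0.198,0.1],[0,0.003,-0.118],-1],
  ],
)

```text
time_s: 21.8
ee_pos: [0.4467, -0.1729, 0.1843]
tcp_rot: [0.834, 0.551, -0.003, -0.002]
wrist_force: [-0.1, -0.0, 0.9]
width: 0.0859
grip_force: 0.0
```

```bash
python3 - <<'E'
from pans import *
R0=(.3,.52,-.32,-.1)
im,d,im2,d2=look("p2"); grips(d,R0); grips(d2,R0,"side")
cv2.imwrite("pics/c8.png",np.hstack([cv2.resize(im[200:280,185:265],None,fx=5,fy=5,interpolation=2),cv2.resize(im2[170:250,190:270],None,fx=5,fy=5,interpolation=2)]))
go((.449,-.1715,.135,-23),(.449,-.1715,.082,-23))
E
```

```text
top grip 34 [ 0.4349 -0.2407  0.1139] [array([ 435., -241.]), array([21.1,  9.1]), np.float64(63.0)]
side grip 16 [ 0.4467 -0.1744  0.1126] [array([ 447.9, -172.5]), array([24.5,  7.9]), np.float64(71.8)]
side grip 20 [ 0.4319 -0.2457  0.1126] [array([ 432.8, -243.8]), array([21.1,  8.7]), np.float64(60.9)]
t 21.9 tip [ 0.4494 -0.1735  0.2172] yaw -23.1 C [-188.8    0.7  217.2] F [ 0.3 -0.2 -0.3] w 0.0851 gf 0.0
   [[0.0022, -0.0014, 0.1027], [-0.0001, 0.0005, -0.0007]]
   [[0.0023, -0.0014, 0.169], [-0.0001, 0.0005, -0.0007]]
```

View pics/c8.png

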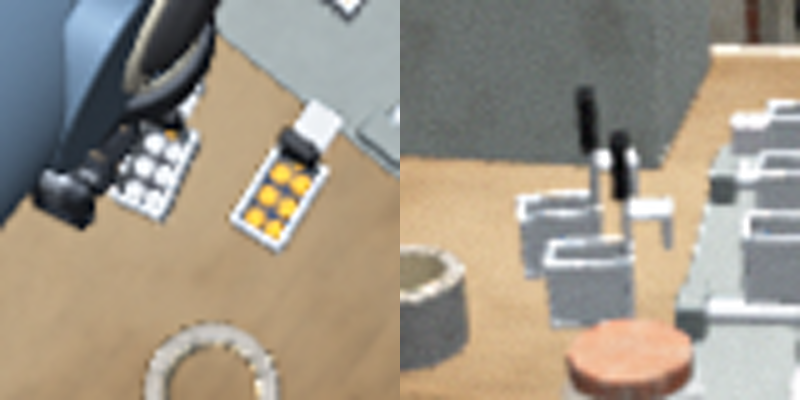

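>>> carry_out(
  rows=[
    [[0.002,-0.001,0.05],[0,0,-0.015],-1],
    [[0.002,-0.001,0.1],[0,0,-0.015],-1],
    [[0.002,-0.001,0.135],[0,0,-0.015],-1],
    [[0.002,-0.001,0.169],[0,0,-0.015],-1],
    [[0.002,-0.001,0.169],[0,0,-0.015],-1],
    [[0.002,-0.001,0.169],[0,0,-0.015],0.4],
    [[0.002,-0.001,0.169],[0,0,-0.015],0.7],
    [[0.002,-0.001,0.169],[0,0,-0.015],1],
    [[0.002,-0.001,0.169],[0,0,-0.015],1],
    [[0.002,-0.001,0.169],[0,0,-0.015],1],
  ],
  squeeze=50,
)

```text
time_s: 23.15
ee_pos: [0.449, -0.1703, 0.0516]
tcp_rot: [0.825, 0.565, -0.0, -0.0]
wrist_force: [0.1, 0.4, -2.0]
width: 0.0093
grip_force: 52.1
```

```bash
python3 - <<'E'
from pans import *
go((.449,-.171,.26,-21)); goC((-120,20.5,260))
R0=(.3,.52,-.32,-.1)
im,d,im2,d2=look("p3"); 
K=cloud("top",d); Z=K[...,2]
m=(abs(Z-.042)<.004)&(np.hypot(K[...,0]-.43,K[...,1]+.164)<.05); print(m.sum(), cv2.minAreaRect((K[m][:,:2]*1000).astype(np.float32)))
E
```

```text
t 23.15 tip [ 0.4491 -0.1703  0.0816] yaw -21.2 C [-191.1    3.    81.6] F [ 0.1  0.4 -2. ] w 0.0093 gf 52.1
   [[-0.0008, 0.0002, -0.223], [-0.0003, -0.0001, -0.0014]]
t 23.15 tip [ 0.4491 -0.1703  0.0816] yaw -21.2 C [-191.1    3.    81.6] F [ 0.1  0.4 -2. ] w 0.0093 gf 52.1
   [[-0.0032, 0.0913, -0.223], [-0.0003, -0.0, 0.1319]]
27 ((409.7447204589844, -177.798095703125), (41.77534866333008, 40.93366241455078), 39.207237243652344)
```

>>> carry_out(
  rows=[
    [[0,0,-0.07],[0,0,0],1],
    [[0,0,-0.14],[0,0,0],1],
    [[0,0,-0.225],[0,0,0],1],
    [[0,0,-0.225],[0,0,0],1],
    [[-0.002,0.04,-0.225],[0,0,0.07],1],
    [[-0.003,0.091,-0.225],[0,0,0.132],1],
    [[-0.003,0.091,-0.225],[0,0,0.132],1],
    [[-0.003,0.091,-0.225],[0,0,0.132],1],
  ],
)

```text
time_s: 24.25
ee_pos: [0.5148, -0.1988, 0.23]
tcp_rot: [0.895, 0.446, -0.002, -0.001]
wrist_force: [0.1, -0.9, -2.5]
width: 0.0095
grip_force: 52.0
```

```bash
python3 - <<'E'
from pans import *
goC((-45.6,20.5,235),(-45.6,20.5,165))
E
```

```text
t 24.25 tip [ 0.5149 -0.1988  0.26  ] yaw -37.0 C [-121.3   19.9  260. ] F [ 0.1 -0.9 -2.5] w 0.0095 gf 52.0
   [[0.0009, 0.0949, 0.0309], [-0.0017, 0.0009, -0.0002]]
   [[0.0011, 0.0952, 0.1184], [-0.0017, 0.0009, -0.0002]]
```

>>> carry_out(
  rows=[
    [[0.001,0.04,0],[0,0,0],1],
    [[0.001,0.08,0],[0,0,0],1],
    [[0.001,0.095,0],[-0.002,0,0],1],
    [[0.001,0.095,0.03],[-0.002,0,0],1],
    [[0.001,0.095,0.03],[-0.002,0,0],1],
    [[0.001,0.095,0.03],[-0.002,0,0],1],
  ],
)

```text
time_s: 25.0
ee_pos: [0.577, -0.2439, 0.2082]
tcp_rot: [0.895, 0.446, 0.001, 0.002]
wrist_force: [-0.2, 0.3, -1.9]
width: 0.0093
grip_force: 52.0
```

```bash
python3 - <<'E'
from pans import *
goC((-45.6,20.5,160),(-45.6,20.5,122)); im,d,im2,d2=look("p4")
cv2.imwrite("pics/c9.png",np.hstack([cv2.resize(im[110:210,200:300],None,fx=4,fy=4,interpolation=2),cv2.resize(im2[150:250,220:320],None,fx=4,fy=4,interpolation=2)]))
E
```

```text
t 25.0 tip [ 0.5769 -0.2438  0.2382] yaw -37.0 C [-44.7  21.2 238.2] F [-0.2  0.3 -1.9] w 0.0093 gf 52.0
   [[-0.001, -0.0017, 0.0978], [0.0019, -0.0003, -0.0002]]
   [[-0.001, -0.0018, 0.1453], [0.0019, -0.0003, -0.0002]]
```

View pics/c9.png

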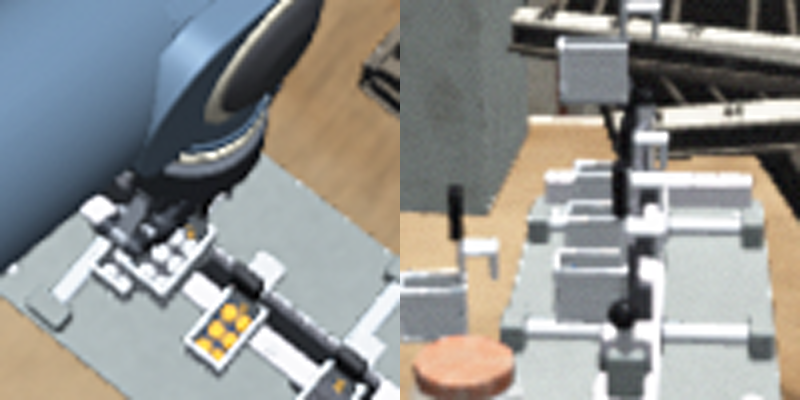

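>>> carry_out(
  rows=[
    [[-0.001,-0.001,0.03],[0,0,0],1],
    [[-0.001,-0.002,0.06],[0,0,0],1],
    [[-0.001,-0.002,0.09],[0,0,0],1],
    [[-0.001,-0.002,0.115],[0,0,0],1],
    [[-0.001,-0.002,0.13],[0,0,0],1],
    [[-0.001,-0.002,0.138],[0,0,0],1],
    [[-0.001,-0.002,0.138],[0,0,0],1],
  ],
)

```text
time_s: 25.98
ee_pos: [0.576, -0.2442, 0.0972]
tcp_rot: [0.895, 0.446, 0.001, 0.002]
wrist_force: [0.1, -1.0, -0.3]
width: 0.0096
grip_force: 52.0
```

```bash
python3 - <<'E'
from pans import *
goC((-45.6,20.5,122),(-45.6,20.5,119))
E
```

```text
t 25.98 tip [ 0.5759 -0.2441  0.1272] yaw -37.0 C [-45.3  20.5 127.2] F [ 0.1 -1.  -0.3] w 0.0096 gf 52.0
   [[0.0001, -0.0005, 0.0065], [0.0019, 0.0, -0.0002]]
   [[0.0001, -0.0006, 0.0103], [0.0019, 0.0, -0.0002]]
```

>>> carry_out(
  rows=[
    [[0,0,0.004],[0,0,0],1],
    [[0,0,0.007],[0,0,0],1],
    [[0,0,0.009],[0,0,0],1],
    [[0,0,0.009],[0,0,0],1],
  ],
)

```text
time_s: 26.48
ee_pos: [0.5761, -0.2441, 0.0903]
tcp_rot: [0.895, 0.446, 0.001, 0.002]
wrist_force: [-0.4, 0.2, 1.1]
width: 0.0094
grip_force: 52.3
```

```bash
python3 - <<'E'
from pans import *
goC((-45.6,20.5,119)); im,d,im2,d2=look("p5")
P=cloud("side",d2); K=toC(P)*1000
for n,lo,hi in(("loose rim",5,36),("hung1 rim",-118,-87),("hung2",-36,-5)):
    m=(K[...,1]>lo)&(K[...,1]<hi)&(K[...,0]>-92)&(K[...,0]<-50)&(K[...,2]>74)&(K[...,2]<95); print(n,m.sum(),np.percentile(K[m][:,2],[50,95]) if m.any() else "")
E
```

```text
t 26.48 tip [ 0.576  -0.2441  0.1203] yaw -37.0 C [-45.3  20.5 120.3] F [-0.4  0.2  1.1] w 0.0094 gf 52.3
   [[-0.0001, -0.0006, 0.0017], [0.0019, -0.0002, -0.0002]]
loose rim 47 [78.82157514 81.43598101]
hung1 rim 59 [79.60753605 81.86350206]
hung2 53 [78.64418554 81.69600676]
```

>>> carry_out(
  rows=[
    [[0,0,0.001],[0,0,0],0.6],
    [[0,0,0.001],[0,0,0],0.3],
    [[0,0,0.001],[0,0,0],0],
    [[0,0,0.001],[0,0,0],-0.5],
    [[0,0,0.001],[0,0,0],-0.5],
    [[0,0,-0.05],[0,0,0],-0.5],
    [[0,0,-0.1],[0,0,0],-1],
    [[0,0,-0.16],[0,0,0],-1],
    [[0,0,-0.16],[0,0,0],-1],
    [[0,-0.08,-0.16],[0,0,0],-1],
    [[0,-0.14,-0.16],[0,0,0],-1],
    [[0,-0.14,-0.16],[0,0,0],-1],
  ],
)

```text
time_s: 28.08
ee_pos: [0.4832, -0.1735, 0.2161]
tcp_rot: [0.894, 0.447, 0.001, -0.001]
wrist_force: [1.0, -0.0, 0.7]
width: 0.0852
grip_force: 0.0
```

```bash
cat >> pans.py <<'E'
def rackstate(d,d2,dx):
    for n,dd in(("top",d),("side",d2)):
        K=toC(cloud(n,dd))*1000
        for y0 in(-102.5,-61.5,-20.5,20.5,61.5,102.5):
            m=(abs(K[...,1]-y0)<20)&(abs(K[...,0]+8-dx)<20)&(K[...,2]>146)&(K[...,2]<163)
            if m.sum()>5: print(n,y0,m.sum(),K[m].mean(0).round(1),"zmax",np.percentile(K[m][:,2],90).round(1))
E
python3 - <<'E'
from pans import *
im,d,im2,d2=look("p6"); rackstate(d,d2,-31.6); R0=(.3,.52,-.32,-.1); grips(d,R0); grips(d2,R0,"side")
cv2.imwrite("pics/c10.png",np.hstack([cv2.resize(im[110:250,190:330],None,fx=2.8,fy=2.8,interpolation=2),cv2.resize(im2[150:250,220:320],None,fx=3.92,fy=3.92,interpolation=2)]))
go((.4335,-.2425,.20,-28),(.4335,-.2425,.082,-28))
E
```

```text
top -102.5 37 [ -41.2 -101.7  152.9] zmax 155.7
top -20.5 38 [-40.8 -20.5 152.7] zmax 155.5
top 20.5 35 [-50.   20.2 152. ] zmax 154.0
top 61.5 24 [-40.5  58.5 152.6] zmax 155.7
side -102.5 22 [ -40.8 -108.1  151.7] zmax 154.4
side -20.5 15 [-40.7 -27.6 151.4] zmax 154.8
side 20.5 16 [-50.1  13.8 150.6] zmax 153.3
side 61.5 16 [-40.8  58.1 151.3] zmax 154.2
top grip 34 [ 0.4348 -0.2409  0.1147] [array([ 435. , -240.8]), array([21.3,  9.5]), np.float64(58.9)]
side grip 20 [ 0.432  -0.2457  0.1127] [array([ 432.9, -243.8]), array([23.7,  8.7]), np.float64(61.6)]
t 28.18 tip [ 0.4863 -0.1758  0.2474] yaw -37.0 C [-158.    21.   247.4] F [ 0.4 -0.3  1.8] w 0.0852 gf 0.0
   [[-0.1063, -0.003, 0.0592], [0.002, -0.0002, -0.0747]]
   [[-0.1064, -0.0036, 0.2067], [0.002, -0.0002, -0.0747]]
```

View pics/c10.png

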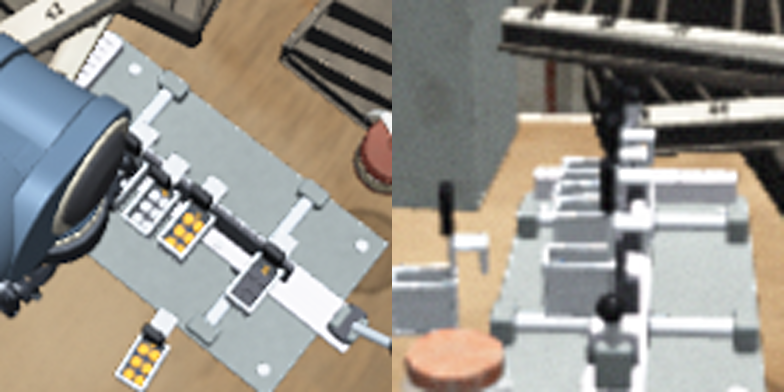

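```bash
python3 - <<'E'
from pans import *
goC((-48.5,20.4,247),(-48.5,20.4,170),(-48.5,20.4,121))
E
```

```text
t 28.18 tip [ 0.4863 -0.1758  0.2474] yaw -37.0 C [-158.    21.   247.4] F [ 0.4 -0.3  1.8] w 0.0852 gf 0.0
   [[-0.0009, 0.1367, 0.0011], [0.0019, -0.0003, 0.0003]]
   [[-0.0009, 0.1363, 0.0973], [0.0019, -0.0003, 0.0003]]
   [[-0.001, 0.1361, 0.1586], [0.0019, -0.0003, 0.0003]]
```

>>> carry_out(
  rows=[
    [[-0.001,0.07,0.001],[0.002,0,0],-1],
    [[-0.001,0.136,0.001],[0.002,0,0],-1],
    [[-0.001,0.136,0.001],[0.002,0,0],-1],
    [[-0.001,0.136,0.05],[0.002,0,0],-1],
    [[-0.001,0.136,0.1],[0.002,0,0],-1],
    [[-0.001,0.136,0.135],[0.002,0,0],-1],
    [[-0.001,0.136,0.158],[0.002,0,0],-1],
    [[-0.001,0.136,0.158],[0.002,0,0],-1],
    [[-0.001,0.136,0.158],[0.002,0,0],0.5],
    [[-0.001,0.136,0.158],[0.002,0,0],0.8],
    [[-0.001,0.136,0.158],[0.002,0,0],1],
    [[-0.001,0.136,0.158],[0.002,0,0],1],
  ],
  squeeze=30,
)

```text
time_s: 29.68
ee_pos: [0.5732, -0.2428, 0.092]
tcp_rot: [0.895, 0.446, 0.0, 0.0]
wrist_force: [-1.2, 1.7, 5.7]
width: 0.0125
grip_force: 13.2
```

```bash
python3 - <<'E'
from pans import *
goC((-40.5,20.4,123),(-40.5,20.4,120))
E
```

```text
t 29.68 tip [ 0.5732 -0.2428  0.122 ] yaw -37.0 C [-48.3  19.8 122. ] F [-1.2  1.7  5.7] w 0.0125 gf 13.2
   [[0.0007, 0.0097, -0.0013], [0.0002, -0.0002, -0.0001]]
   [[0.0007, 0.0097, 0.0025], [0.0002, -0.0002, -0.0001]]
```

>>> carry_out(
  rows=[
    [[0,0,0],[0,0,0],1],
    [[0,0,-0.004],[0,0,0],1],
    [[0.001,0.005,-0.004],[0,0,0],1],
    [[0.001,0.01,-0.004],[0,0,0],1],
    [[0.001,0.01,-0.004],[0,0,0],1],
  ],
)

```text
time_s: 30.3
ee_pos: [0.5798, -0.2471, 0.0943]
tcp_rot: [0.895, 0.446, -0.0, -0.0]
wrist_force: [0.4, 0.7, -2.3]
width: 0.0095
grip_force: 31.0
```

```bash
python3 - <<'E'
from pans import *
goC((-40.5,20.4,123),(-40.5,20.4,120))
d2=robot.get_image("side")[1]; K=toC(cloud("side",d2))*1000
for n,lo,hi in(("loose rim",5,36),("hung1 rim",-118,-87),("hung2",-36,-5)):
  for a,b in((-95,-70),(-70,-45)):
    m=(K[...,1]>lo)&(K[...,1]<hi)&(K[...,0]>a)&(K[...,0]<b)&(K[...,2]>70)&(K[...,2]<98); print(n,a,m.sum(),np.percentile(K[m][:,2],[50,95]).round(1),K[m][:,0].min().round(1))
E
```

```text
t 30.3 tip [ 0.5798 -0.2471  0.1243] yaw -37.0 C [-40.4  20.4 124.3] F [ 0.4  0.7 -2.3] w 0.0095 gf 31.0
   [[0.0, -0.0001, 0.0017], [-0.0004, 0.0002, -0.0002]]
   [[0.0, -0.0001, 0.0054], [-0.0004, 0.0002, -0.0002]]
loose rim -95 23 [79.4 82.9] -87.9
loose rim -70 24 [77.9 83. ] -69.6
hung1 rim -95 37 [76.4 82.5] -85.3
hung1 rim -70 55 [76.5 81.8] -68.9
hung2 -95 35 [77.5 81.8] -85.6
hung2 -70 46 [76.6 81.8] -69.6
```

>>> carry_out(
  rows=[
    [[0,0.001,0.002],[0,0,0],1],
    [[0,0.001,0.004],[0,0,0],1],
    [[0,0.001,0.005],[0,0,0],1],
    [[0,0.001,0.005],[0,0,0],1],
    [[0,0.001,0.005],[0,0,0],0.6],
    [[0,0.001,0.005],[0,0,0],0.2],
    [[0,0.001,0.005],[0,0,0],-0.3],
    [[0,0.001,-0.03],[0,0,0],-0.5],
    [[0,0.001,-0.09],[0,0,0],-1],
    [[0,0.001,-0.16],[0,0,0],-1],
    [[0,-0.08,-0.16],[0,0,0],-1],
    [[0,-0.14,-0.16],[0,0,0],-1],
  ],
)

```text
time_s: 31.85
ee_pos: [0.4893, -0.1791, 0.2229]
tcp_rot: [0.895, 0.446, 0.0, -0.0]
wrist_force: [-0.4, 0.7, 0.2]
width: 0.0856
grip_force: 0.0
```

```bash
python3 - <<'E'
from pans import *
im,d,im2,d2=look("p7"); rackstate(d,d2,-31.6); R0=(.3,.52,-.32,-.1); grips(d,R0); grips(d2,R0,"side")
go((.4335,-.2425,.22,-28),(.4335,-.2425,.082,-28))
E
```

```text
top -102.5 37 [ -40.7 -101.7  152.3] zmax 154.5
top -20.5 37 [-40.5 -20.2 152.4] zmax 155.0
top 20.5 37 [-42.9  21.3 152.1] zmax 154.8
top 61.5 6 [-38.7  54.6 155.9] zmax 158.4
side -102.5 22 [ -40.8 -108.1  151.7] zmax 154.3
side -20.5 15 [-40.7 -27.3 151.3] zmax 154.1
side 20.5 14 [-43.   14.7 151.5] zmax 153.7
side 61.5 16 [-40.8  57.3 151.6] zmax 154.1
top grip 35 [ 0.4347 -0.2409  0.1137] [array([ 434.9, -241. ]), array([20.9,  9.7]), np.float64(59.1)]
side grip 20 [ 0.4317 -0.2461  0.113 ] [array([ 432.9, -243.9]), array([18.6,  8.5]), np.float64(61.4)]
t 31.95 tip [ 0.4865 -0.1763  0.2517] yaw -36.9 C [-157.5   20.8  251.7] F [-0.2 -0.   0.3] w 0.0856 gf 0.0
   [[-0.1062, -0.0028, 0.0393], [-0.003, -0.0016, -0.074]]
   [[-0.1067, -0.0017, 0.2118], [-0.003, -0.0016, -0.074]]
```

>>> carry_out(
  rows=[
    [[-0.06,-0.002,0.02],[-0.003,0,-0.06],-1],
    [[-0.106,-0.002,0.04],[-0.003,0,-0.06],-1],
    [[-0.106,-0.002,0.04],[-0.003,-0.001,-0.06],-1],
    [[-0.106,-0.002,0.1],[-0.003,-0.001,-0.06],-1],
    [[-0.106,-0.002,0.15],[-0.003,-0.001,-0.06],-1],
    [[-0.106,-0.001,0.19],[-0.003,-0.001,-0.06],-1],
    [[-0.106,-0.001,0.212],[-0.003,-0.001,-0.06],-1],
    [[-0.106,-0.001,0.212],[-0.003,-0.001,-0.06],-1],
    [[-0.106,-0.001,0.212],[-0.003,-0.001,-0.06],-1],
  ],
)

```text
time_s: 33.08
ee_pos: [0.4398, -0.2473, 0.0542]
tcp_rot: [0.865, 0.501, 0.001, 0.004]
wrist_force: [0.6, 0.5, 0.1]
width: 0.0853
grip_force: 0.0
```

```bash
python3 - <<'E'
from pans import *
go((.4343,-.2417,.082,-30),(.4343,-.2417,.26,-30))
E
```

```text
t 33.08 tip [ 0.4396 -0.2472  0.0842] yaw -29.8 C [-152.3  -64.    84.2] F [0.6 0.5 0.1] w 0.0853 gf 0.0
   [[0.0027, -0.0095, 0.0027], [0.0039, 0.001, 0.0015]]
   [[0.0022, -0.0077, -0.2198], [0.0039, 0.001, 0.0015]]
```

>>> carry_out(
  rows=[
    [[0.003,-0.009,0.003],[0.004,0,0.001],-1],
    [[0.003,-0.009,0.003],[0.004,0.001,0.001],-1],
    [[0.003,-0.009,0.003],[0.004,0.001,0.001],0.5],
    [[0.003,-0.009,0.003],[0.004,0.001,0.001],0.8],
    [[0.003,-0.009,0.003],[0.004,0.001,0.001],1],
    [[0.003,-0.009,0.003],[0.004,0.001,0.001],1],
    [[0.003,-0.009,0.003],[0.004,0.001,0.001],1],
    [[0.003,-0.009,0.003],[0.004,0.001,0.001],1],
  ],
  squeeze=50,
)

```text
time_s: 34.08
ee_pos: [0.4333, -0.2409, 0.0504]
tcp_rot: [0.866, 0.5, -0.001, -0.001]
wrist_force: [0.7, -0.5, -2.0]
width: 0.0093
grip_force: 51.7
```

```bash
python3 - <<'E'
from pans import *
go((.4343,-.2417,.26,-30)); goC((-120,-61.5,260),(-45.6,-61.5,260))
E
```

```text
t 34.08 tip [ 0.4334 -0.2409  0.0804] yaw -29.9 C [-161.1  -62.8   80.4] F [ 0.7 -0.5 -2. ] w 0.0093 gf 51.7
   [[-0.0004, 0.0009, -0.2244], [-0.0016, 0.0002, 0.0005]]
t 34.08 tip [ 0.4334 -0.2409  0.0804] yaw -29.9 C [-161.1  -62.8   80.4] F [ 0.7 -0.5 -2. ] w 0.0093 gf 51.7
   [[-0.0048, 0.0505, -0.2246], [-0.0016, 0.0003, 0.0588]]
   [[-0.0162, 0.1428, -0.2249], [-0.0016, 0.0003, 0.0588]]
```

>>> carry_out(
  rows=[
    [[0,0,-0.07],[0,0,0],1],
    [[0,0,-0.14],[0,0,0],1],
    [[0,0,-0.225],[0,0,0],1],
    [[0,0,-0.225],[0,0,0],1],
    [[-0.005,0.05,-0.225],[-0.002,0,0.059],1],
    [[-0.01,0.1,-0.225],[-0.002,0,0.059],1],
    [[-0.016,0.143,-0.225],[-0.002,0,0.059],1],
    [[-0.016,0.143,-0.225],[-0.002,0,0.059],1],
    [[-0.016,0.143,-0.225],[-0.002,0,0.059],1],
  ],
)

```text
time_s: 35.2
ee_pos: [0.5254, -0.309, 0.2288]
tcp_rot: [0.895, 0.446, -0.001, -0.001]
wrist_force: [0.4, 1.8, -2.3]
width: 0.0096
grip_force: 51.6
```

```bash
python3 - <<'E'
from pans import *
goC((-45.6,-61.5,200),(-45.6,-61.5,130),(-40.6,-61.5,126),(-40.6,-61.5,118))
im,d,im2,d2=look("p8"); cv2.imwrite("pics/c11.png",np.hstack([cv2.resize(im[130:230,220:320],None,fx=4,fy=4,interpolation=2),cv2.resize(im2[150:250,220:320],None,fx=4,fy=4,interpolation=2)]))
K=toC(cloud("side",d2))*1000; m=(abs(K[...,1]+75)<25)&(K[...,0]>-100)&(K[...,0]<-53)&(K[...,2]>165)&(K[...,2]<226); q=K[m];print(len(q),q.min(0).round(1),q.max(0).round(1))
m=m&(K[...,2]>195)&(K[...,2]<215); print("near face y",np.median(K[m][:,1]))
E
```

```text
t 35.2 tip [ 0.5254 -0.309   0.2588] yaw -37.1 C [-46.6 -61.8 258.8] F [ 0.4  1.8 -2.3] w 0.0096 gf 51.6
   [[0.0004, 0.0014, 0.0735], [-0.0008, 0.0005, -0.0006]]
   [[0.0005, 0.0016, 0.161], [-0.0008, 0.0005, -0.0006]]
   [[0.0005, 0.0078, 0.166], [-0.0008, 0.0005, -0.0006]]
   [[0.0006, 0.0078, 0.176], [-0.0008, 0.0005, -0.0006]]
244 [-93.3 -81.  178.3] [-54.4 -50.1 222.5]
near face y -76.40366551772898
```

View pics/c11.png

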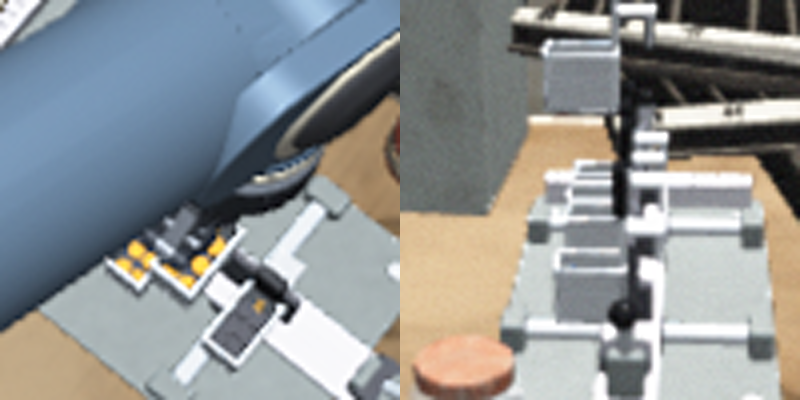

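>>> carry_out(
  rows=[
    [[0,0.001,0.04],[0,0,0],1],
    [[0,0.001,0.075],[0,0,0],1],
    [[0,0.001,0.105],[0,0,0],1],
    [[0,0.002,0.13],[0,0,0],1],
    [[0,0.002,0.15],[0,0,0],1],
    [[0,0.002,0.16],[0,0,0],1],
    [[0,0.002,0.16],[0,0,0],1],
    [[0,0.002,0.16],[0,0,0],1],
  ],
)

```text
time_s: 36.3
ee_pos: [0.5287, -0.3111, 0.1032]
tcp_rot: [0.895, 0.446, 0.001, 0.001]
wrist_force: [-0.4, -0.4, -2.1]
width: 0.0093
grip_force: 51.6
```

```bash
python3 - <<'E'
from pans import *
goC((-40,-61.5,125),(-40,-61.5,119))
E
```

```text
t 36.3 tip [ 0.5286 -0.311   0.1332] yaw -37.0 C [-42.8 -61.5 133.2] F [-0.4 -0.4 -2.1] w 0.0093 gf 51.6
   [[-0.0, 0.0034, 0.0102], [0.0015, 0.0001, -0.0002]]
   [[-0.0, 0.0034, 0.0177], [0.0015, 0.0001, -0.0002]]
```

>>> carry_out(
  rows=[
    [[0,0.002,0.005],[0,0,0],1],
    [[0,0.003,0.01],[0,0,0],1],
    [[0,0.003,0.014],[0,0,0],1],
    [[0,0.003,0.017],[0,0,0],1],
    [[0,0.003,0.018],[0,0,0],1],
    [[0,0.003,0.018],[0,0,0],1],
  ],
)

```text
time_s: 37.05
ee_pos: [0.53, -0.312, 0.089]
tcp_rot: [0.895, 0.446, 0.001, 0.0]
wrist_force: [-2.0, 2.5, 4.5]
width: 0.0099
grip_force: 52.8
```

```bash
python3 - <<'E'
from pans import *
goC((-40,-61.5,119))
E
```

```text
t 37.05 tip [ 0.53  -0.312  0.119] yaw -37.0 C [-41.1 -61.4 119. ] F [-2.   2.5  4.5] w 0.0099 gf 52.8
   [[-0.0001, 0.0014, 0.0], [0.0006, -0.0003, -0.0002]]
```

>>> carry_out(
  rows=[
    [[0,-0.001,0],[0,0,0],1],
    [[0,-0.001,0],[0,0,0],0.6],
    [[0,-0.001,0],[0,0,0],0.2],
    [[0,-0.001,0],[0,0,0],-0.3],
    [[0,-0.001,0],[0,0,0],-0.5],
    [[0,-0.001,-0.04],[0,0,0],-0.5],
    [[0,0,-0.1],[0,0,0],-1],
    [[0,0,-0.16],[0,0,0],-1],
    [[0,0,-0.16],[0,0,0],-1],
    [[-0.08,0,-0.16],[0,0,0],1],
    [[-0.16,0,-0.16],[0,0,0],1],
    [[-0.24,0,-0.16],[0,0,0],1],
  ],
)

```text
time_s: 38.55
ee_pos: [0.4159, -0.4622, 0.2151]
tcp_rot: [0.895, 0.446, 0.0, 0.0]
wrist_force: [-0.1, -0.8, -1.6]
width: 0.032
grip_force: 0.0
```

```bash
python3 - <<'E'
from pans import *
from lev import lever
im,d,im2,d2=look("p9"); rackstate(d,d2,-31.6); lever(-31.5)
cv2.imwrite("pics/c12.png",np.hstack([cv2.resize(im[110:250,190:330],None,fx=2.8,fy=2.8,interpolation=2),cv2.resize(im2[150:250,220:320],None,fx=3.92,fy=3.92,interpolation=2)]))
goC((-32,-282,200),(-32,-282,106))
E
```

```text
top -102.5 36 [ -41.  -101.4  152.9] zmax 155.6
top -61.5 36 [-45.9 -60.1 152.5] zmax 154.2
top -20.5 36 [-40.4 -20.3 152.5] zmax 154.8
top 20.5 35 [-42.9  20.9 152.8] zmax 155.6
top 61.5 37 [-41.3  61.4 153.2] zmax 156.5
side -102.5 22 [ -40.8 -108.1  151.7] zmax 154.3
side -61.5 18 [-45.2 -67.3 151.8] zmax 153.9
side -20.5 11 [-40.1 -28.4 150.1] zmax 152.9
side dark pts 40 [   0.3 -246.6  117.3] ymin/max -251.0 -239.0
t 38.7 tip [ 0.4125 -0.4648  0.2458] yaw -37.5 C [ -43.  -254.1  245.8] F [ 0.8  1.4 -0.9] w 0.0084 gf 0.0
   [[-0.0345, 0.0141, 0.0573], [0.0004, 0.0009, -0.0045]]
   [[-0.0343, 0.014, 0.1748], [0.0004, 0.0009, -0.0045]]
```

View pics/c12.png

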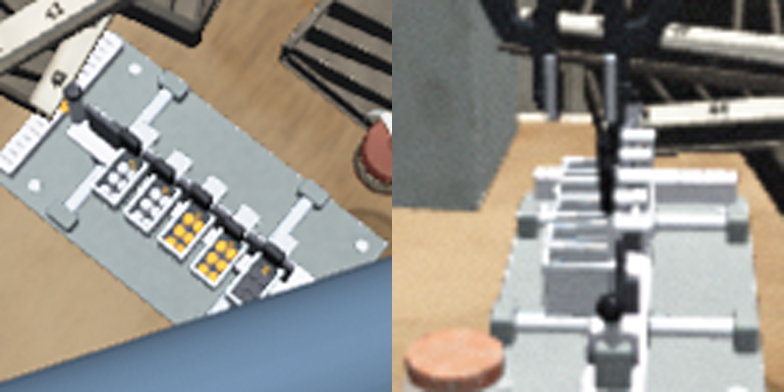

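>>> carry_out(
  rows=[
    [[-0.02,0.014,0.02],[0,0,-0.004],1],
    [[-0.034,0.014,0.06],[0,0,-0.004],1],
    [[-0.034,0.014,0.06],[0,0,-0.004],1],
    [[-0.034,0.014,0.12],[0,0,-0.004],1],
    [[-0.034,0.014,0.175],[0,0,-0.004],1],
    [[-0.034,0.014,0.175],[0,0,-0.004],1],
    [[-0.034,0.014,0.175],[0,0,-0.004],1],
  ],
)

```text
time_s: 39.58
ee_pos: [0.4111, -0.4911, 0.0783]
tcp_rot: [0.893, 0.45, 0.001, 0.002]
wrist_force: [0.4, 0.2, 0.2]
width: 0.0001
grip_force: 0.0
```

```bash
python3 - <<'E'
from pans import *
goC((-32,-262,106),(-32,-240,108),(-32,-220,112),(-32,-205,115),(-32,-198,115))
E
```

```text
t 39.58 tip [ 0.411  -0.4909  0.1083] yaw -36.5 C [ -28.4 -275.9  108.3] F [0.4 0.2 0.2] w 0.0001 gf 0.0
   [[0.0175, -0.0045, 0.0028], [0.0022, 0.0005, 0.0043]]
   [[0.045, -0.0042, 0.0003], [0.0022, 0.0005, 0.0043]]
   [[0.07, -0.004, -0.0048], [0.0022, 0.0005, 0.0043]]
   [[0.0887, -0.0038, -0.0085], [0.0022, 0.0005, 0.0043]]
   [[0.0975, -0.0037, -0.0086], [0.0022, 0.0005, 0.0043]]
```

>>> carry_out(
  rows=[
    [[0.004,-0.004,0.003],[0.002,0,0.004],1],
    [[0.018,-0.004,0.003],[0.002,0,0.004],1],
    [[0.031,-0.004,0.002],[0.002,0,0.004],1],
    [[0.045,-0.004,0],[0.002,0,0.004],1],
    [[0.058,-0.004,-0.002],[0.002,0,0.004],1],
    [[0.07,-0.004,-0.005],[0.002,0,0.004],1],
    [[0.08,-0.004,-0.007],[0.002,0,0.004],1],
    [[0.089,-0.004,-0.008],[0.002,0,0.004],1],
    [[0.095,-0.004,-0.008],[0.002,0,0.004],1],
    [[0.099,-0.004,-0.008],[0.002,0,0.004],1],
    [[0.101,-0.004,-0.008],[0.002,0,0.004],1],
    [[0.101,-0.004,-0.008],[0.002,0,0.004],1],
  ],
)

```text
time_s: 41.08
ee_pos: [0.4542, -0.424, 0.0822]
tcp_rot: [0.895, 0.446, -0.001, -0.001]
wrist_force: [-3.8, -3.5, -3.5]
width: 0.0004
grip_force: 2.0
```

```bash
python3 - <<'E'
from pans import *
goC((-32,-193,115),(-32,-212,115),(-32,-230,250),(-32,145,250));goC((-32,146,250),tilt=12)
E
```

```text
t 41.08 tip [ 0.4543 -0.424   0.1122] yaw -37.1 C [ -34.1 -196.4  112.2] F [-3.8 -3.5 -3.5] w 0.0004 gf 2.0
   [[0.0043, 0.0028, -0.0035], [-0.0016, 0.0008, -0.0007]]
   [[-0.0194, 0.0028, -0.0034], [-0.0016, 0.0008, -0.0007]]
   [[-0.0422, 0.0023, -0.1721], [-0.0016, 0.0008, -0.0007]]
   [[0.4265, 0.0016, -0.1729], [-0.0016, 0.0008, -0.0007]]
t 41.08 tip [ 0.4543 -0.424   0.1122] yaw -37.1 C [ -34.1 -196.4  112.2] F [-3.8 -3.5 -3.5] w 0.0004 gf 2.0
   [[0.4356, 0.0016, -0.1738], [-0.0015, 0.1008, -0.0009]]
```

>>> carry_out(
  rows=[
    [[-0.02,0.002,0],[0,0,0],1],
    [[-0.035,0.002,-0.08],[0,0,0],1],
    [[-0.042,0.002,-0.17],[0,0,0],1],
    [[-0.042,0.002,-0.173],[0,0,0],1],
    [[0.06,0.002,-0.173],[0,0.05,0],1],
    [[0.16,0.002,-0.173],[-0.001,0.1,0],1],
    [[0.26,0.002,-0.174],[-0.001,0.101,0],-1],
    [[0.36,0.002,-0.174],[-0.001,0.101,0],-1],
    [[0.436,0.002,-0.174],[-0.001,0.101,0],-1],
    [[0.436,0.002,-0.174],[-0.001,0.101,0],-1],
    [[0.436,0.002,-0.174],[-0.001,0.101,0],-1],
    [[0.436,0.002,-0.174],[-0.001,0.101,0],-1],
  ],
)

```text
time_s: 42.58
ee_pos: [0.6668, -0.1455, 0.2208]
tcp_rot: [0.89, 0.444, 0.094, -0.048]
wrist_force: [-1.0, -0.7, -0.3]
width: 0.0858
grip_force: 0.0
```

```bash
python3 - <<'E'
from pans import *
from lev import lever
lever(-31.5); lever(-31.5,"top"); goC((-31,146,150),(-31,146,94),tilt=12)
E
```

```text
side dark pts 30 [   0.3 -183.4  131.3] ymin/max -188.0 -178.0
top dark pts 28 [  -1.2 -177.9  134.2] ymin/max -185.0 -171.0
t 42.67 tip [ 0.6621 -0.1532  0.2508] yaw -37.2 C [-31.2 144.9 250.8] F [-0.7 -1.1  0.2] w 0.0855 gf 0.0
   [[-0.025, 0.0003, 0.1235], [0.0, -0.0005, -0.0018]]
   [[-0.0396, 0.0004, 0.192], [0.0, -0.0005, -0.0018]]
```

>>> carry_out(
  rows=[
    [[-0.012,0,0.06],[0,0,-0.002],-1],
    [[-0.025,0,0.12],[0,0,-0.002],-1],
    [[-0.033,0,0.16],[0,0,-0.002],-1],
    [[-0.04,0,0.192],[0,0,-0.002],-1],
    [[-0.04,0,0.192],[0,0,-0.002],-1],
    [[-0.04,0,0.192],[0,0,-0.002],-1],
    [[-0.04,0,0.192],[0,0,-0.002],0.5],
    [[-0.04,0,0.192],[0,0,-0.002],0.8],
    [[-0.04,0,0.192],[0,0,-0.002],1],
    [[-0.04,0,0.192],[0,0,-0.002],1],
    [[-0.04,0,0.192],[0,0,-0.002],1],
  ],
  squeeze=40,
)

```text
time_s: 44.05
ee_pos: [0.6686, -0.146, 0.0653]
tcp_rot: [0.889, 0.445, 0.095, -0.046]
wrist_force: [3.1, -1.2, 0.6]
width: 0.0164
grip_force: 38.9
```

```bash
python3 - <<'E'
from pans import *
goC((-31,146,94),(-2,146,94),(1,146,94),(3,146,94),tilt=12)
E
```

```text
t 44.05 tip [ 0.6648 -0.151   0.0946] yaw -36.8 C [-30.4 148.3  94.6] F [ 3.1 -1.2  0.6] w 0.0164 gf 38.9
   [[-0.003, -0.0009, 0.0002], [0.0013, -0.0009, 0.0017]]
   [[-0.0031, 0.0354, 0.0003], [0.0013, -0.0009, 0.0017]]
   [[-0.0032, 0.0391, 0.0003], [0.0013, -0.0009, 0.0017]]
   [[-0.0032, 0.0416, 0.0003], [0.0013, -0.0009, 0.0017]]
```

Push back slowly to near the stop.

>>> carry_out(
  rows=[
    [[0,0.003,0],[0,0,0],1],
    [[0,0.007,0],[0,0,0],1],
    [[0,0.011,0],[0,0,0],1],
    [[0,0.015,0],[0,0,0],1],
    [[0,0.019,0],[0,0,0],1],
    [[0,0.023,0],[0,0,0],1],
    [[0,0.027,0],[0,0,0],1],
    [[0,0.031,0],[0,0,0],1],
    [[0,0.035,0],[0,0,0],1],
    [[0,0.038,0],[0,0,0],1],
    [[0,0.039,0],[0,0,0],1],
    [[0,0.039,0],[0,0,0],1],
  ],
)

```text
time_s: 45.55
ee_pos: [0.6898, -0.1618, 0.0652]
tcp_rot: [0.889, 0.446, 0.093, -0.051]
wrist_force: [-8.1, 4.1, 10.8]
width: 0.0164
grip_force: 39.8
```

```bash
python3 - <<'E'
from pans import *
goC((1,146,94),(3,146,94),tilt=12)
E
```

```text
t 45.55 tip [ 0.6862 -0.167   0.0945] yaw -36.7 C [ -3.6 148.3  94.5] F [-8.1  4.1 10.8] w 0.0164 gf 39.8
   [[-0.0031, 0.0061, -0.0], [-0.004, -0.0014, 0.0018]]
   [[-0.0032, 0.0086, -0.0001], [-0.004, -0.0014, 0.0018]]
```

>>> carry_out(
  rows=[
    [[-0.001,0.002,0],[0,0,0],1],
    [[-0.001,0.003,0],[0,0,0],1],
    [[-0.001,0.003,0],[0,0,0],1],
  ],
)

```text
time_s: 45.92
ee_pos: [0.6917, -0.1632, 0.0652]
tcp_rot: [0.889, 0.446, 0.094, -0.051]
wrist_force: [-8.0, 5.2, 10.4]
width: 0.0162
grip_force: 39.8
```

```bash
python3 - <<'E'
from pans import *
goC((1,146,94),tilt=12); print(robot.state()["moment"])
im,d,im2,d2=look("p10"); rackstate(d,d2,-3)
p=cloud("top",d); K=toC(p)*1000
e=K[(abs(K[...,2]-150)<12)&(abs(K[...,0])<60)&(K[...,1]>150)&(K[...,1]<200)]; print(len(e))
E
```

```text
t 45.92 tip [ 0.688  -0.1684  0.0945] yaw -36.7 C [ -1.3 148.4  94.5] F [-8.   5.2 10.4] w 0.0162 gf 39.8
   [[-0.0032, 0.0032, -0.0], [-0.004, -0.0019, 0.002]]
[0.97313211 1.29729404 0.30826341]
top -102.5 37 [ -12.4 -102.2  153.1] zmax 156.1
top -61.5 35 [-17.  -60.7 152.6] zmax 155.0
top -20.5 35 [-12.3 -19.8 152.1] zmax 155.1
top 20.5 35 [-14.  21. 152.] zmax 154.3
top 61.5 37 [-12.   61.4 152.1] zmax 153.8
side -102.5 20 [ -11.6 -108.9  151.5] zmax 154.6
side -61.5 16 [-16.9 -67.3 151.8] zmax 154.1
side -20.5 15 [-12.2 -26.8 151.6] zmax 153.8
side 20.5 18 [-14.6  15.5 151.2] zmax 153.8
side 61.5 15 [-12.2  54.8 151.2] zmax 154.1
side 102.5 16 [-12.6 117.9 156.2] zmax 162.0
0
```

>>> carry_out(
  rows=[
    [[-0.001,0.002,0],[0,0,0],1],
    [[-0.002,0.003,0],[0,0,0],1],
    [[-0.002,0.004,0],[0,0,0],1],
    [[-0.002,0.004,0],[0,0,0],1],
  ],
)

```text
time_s: 46.52
ee_pos: [0.6942, -0.165, 0.0652]
tcp_rot: [0.888, 0.446, 0.094, -0.052]
wrist_force: [-5.8, 5.9, 11.1]
width: 0.0162
grip_force: 39.8
```

```bash
python3 - <<'E'
from pans import *
goC((3,146,94),tilt=12)
im,d,im2,d2=look("p11"); rackstate(d,d2,-1)
E
```

```text
t 46.52 tip [ 0.6905 -0.1703  0.0945] yaw -36.6 C [  1.8 148.3  94.5] F [-5.8  5.9 11.1] w 0.0162 gf 39.8
   [[-0.0032, 0.0018, -0.0], [-0.0041, -0.0029, 0.0024]]
top -102.5 36 [  -9.1 -101.8  152.8] zmax 155.3
top -61.5 36 [-14.1 -60.4 152.5] zmax 154.7
top -20.5 33 [ -9.  -20.6 152.8] zmax 155.5
top 20.5 36 [-10.9  20.8 152.9] zmax 155.3
top 61.5 36 [ -9.3  61.7 152.4] zmax 154.9
side -102.5 20 [  -8.9 -109.   152. ] zmax 154.5
side -61.5 16 [-14.  -66.5 151.5] zmax 153.5
side -20.5 15 [ -9.3 -27.5 152. ] zmax 154.2
side 20.5 18 [-11.1  14.4 151.2] zmax 153.7
side 61.5 14 [ -8.8  55.3 150.9] zmax 154.0
side 102.5 16 [ -8.4 117.1 156.7] zmax 161.9
```

>>> carry_out(
  rows=[
    [[-0.001,0.001,0],[0,0,0],1],
    [[-0.001,0.002,0],[0,0,0],1],
    [[-0.001,0.003,0],[0,0,0],1],
    [[-0.001,0.003,0],[0,0,0],1],
  ],
)

```text
time_s: 47.12
ee_pos: [0.6945, -0.1651, 0.0652]
tcp_rot: [0.888, 0.447, 0.094, -0.054]
wrist_force: [-9.5, 9.5, 14.0]
width: 0.0161
grip_force: 40.3
```

```bash
python3 - <<'E'
from pans import *
goC((3,146,94),tilt=12)
im,d,im2,d2=look("p12"); rackstate(d,d2,-1)
E
```

```text
t 47.12 tip [ 0.6909 -0.1705  0.0945] yaw -36.5 C [  2.3 148.4  94.5] F [-9.5  9.5 14. ] w 0.0161 gf 40.3
   [[-0.0034, 0.0014, -0.0], [-0.0063, -0.0036, 0.0027]]
top -102.5 35 [  -8.6 -101.6  152.7] zmax 155.1
top -61.5 38 [-13.5 -60.4 152. ] zmax 154.3
top -20.5 34 [ -8.6 -20.3 152.9] zmax 155.8
top 20.5 38 [-10.8  20.9 152.5] zmax 155.9
top 61.5 37 [ -8.6  61.5 152.8] zmax 155.9
side -102.5 20 [  -8.8 -109.6  151.6] zmax 154.1
side -61.5 19 [-13.  -66.2 151. ] zmax 153.4
side -20.5 19 [ -8.1 -26.5 151.3] zmax 153.5
side 20.5 15 [-10.2  15.2 151.4] zmax 154.2
side 61.5 12 [ -7.9  54.2 151.8] zmax 153.6
side 102.5 17 [ -9.5 116.8 157.5] zmax 162.5
```

>>> carry_out(
  rows=[
    [[0,0.001,0],[0,0,0],1],
    [[0,0.003,0],[0,0,0],1],
    [[0,0.003,0],[0,0,0],1],
    [[0,0.003,0],[0,0,0],1],
  ],
)

```text
time_s: 47.72
ee_pos: [0.6943, -0.165, 0.0652]
tcp_rot: [0.888, 0.447, 0.093, -0.057]
wrist_force: [-15.2, 12.5, 19.1]
width: 0.0162
grip_force: 40.9
```

```bash
python3 - <<'E'
from pans import *
goC((3,146,94),tilt=12); goC((0,146,250),tilt=12); goC((0,-150,235),(0,-150,117))
E
```

```text
t 47.73 tip [ 0.6909 -0.1705  0.0945] yaw -36.5 C [  2.2 148.4  94.5] F [-15.2  12.5  19.1] w 0.0162 gf 40.9
   [[-0.0034, 0.0016, -0.0001], [-0.0091, -0.0039, 0.0027]]
t 47.73 tip [ 0.6909 -0.1705  0.0945] yaw -36.5 C [  2.2 148.4  94.5] F [-15.2  12.5  19.1] w 0.0162 gf 40.9
   [[0.0388, -0.0055, -0.1904], [-0.0091, -0.0039, 0.0027]]
t 47.73 tip [ 0.6909 -0.1705  0.0945] yaw -36.5 C [  2.2 148.4  94.5] F [-15.2  12.5  19.1] w 0.0162 gf 40.9
   [[-0.3344, -0.0088, -0.2528], [-0.0087, -0.1039, 0.0037]]
   [[-0.3662, -0.0062, -0.1088], [-0.0087, -0.1039, 0.0037]]
```

>>> carry_out(
  rows=[
    [[0,0,0],[0,0,0],0.4],
    [[0,0,0],[0,0,0],-0.3],
    [[0,0,0],[0,0,0],-1],
    [[0,-0.004,0],[0,0,0],-1],
    [[0,-0.004,0],[0,0,0],-1],
    [[0.01,-0.005,-0.05],[-0.005,0,0],-1],
    [[0.02,-0.005,-0.1],[-0.009,0,0],-1],
    [[0.03,-0.005,-0.15],[-0.009,-0.004,0.002],-1],
    [[0.039,-0.005,-0.19],[-0.009,-0.004,0.002],-1],
    [[0.039,-0.005,-0.19],[-0.009,-0.004,0.002],-1],
  ],
)

```text
time_s: 48.98
ee_pos: [0.6962, -0.1725, 0.2226]
tcp_rot: [0.891, 0.443, 0.097, -0.035]
wrist_force: [0.2, 0.1, -0.4]
width: 0.0852
grip_force: 0.0
```

```bash
python3 - <<'E'
from pans import *
goC((0,-148,245))
E
```

```text
t 48.98 tip [ 0.692 -0.177  0.252] yaw -37.3 C [  7.  143.9 252. ] F [ 0.2  0.1 -0.4] w 0.0852 gf 0.0
   [[-0.3667, -0.0081, -0.0666], [0.0115, -0.0978, -0.0011]]
```

>>> carry_out(
  rows=[
    [[-0.07,-0.008,-0.02],[0.01,-0.05,0],1],
    [[-0.14,-0.008,-0.035],[0.011,-0.098,0],1],
    [[-0.21,-0.008,-0.046],[0.011,-0.098,0],1],
    [[-0.28,-0.008,-0.055],[0.011,-0.098,-0.001],1],
    [[-0.367,-0.008,-0.067],[0.011,-0.098,-0.001],1],
    [[-0.367,-0.008,-0.067],[0.011,-0.098,-0.001],1],
    [[-0.367,-0.008,-0.067],[0.011,-0.098,-0.001],1],
  ],
)

```text
time_s: 49.85
ee_pos: [0.5086, -0.4049, 0.2115]
tcp_rot: [0.895, 0.446, -0.002, -0.002]
wrist_force: [0.9, 1.2, 0.6]
width: 0.0003
grip_force: 0.0
```

```bash
python3 - <<'E'
from pans import *
from lev import lever
lever(0); im,d,im2,d2=look("p13"); rackstate(d,d2,-1)
goC((0,-150,117),(0,-180,117),(0,-200,114),(0,-218,110),(0,-222,110))
E
```

```text
side dark pts 30 [   1.3 -183.1  130.6] ymin/max -188.0 -177.0
top 20.5 19 [-10.   26.2 152.3] zmax 154.7
top 61.5 36 [ -8.8  61.7 153. ] zmax 155.6
side -102.5 20 [  -8.7 -109.6  151.6] zmax 154.0
side -61.5 20 [-13.  -65.7 151. ] zmax 153.3
side -20.5 19 [ -8.1 -26.9 151.4] zmax 154.3
side 20.5 14 [-10.   15.2 151.9] zmax 154.0
side 61.5 12 [ -7.9  54.8 151.5] zmax 153.4
t 50.0 tip [ 0.5111 -0.4031  0.2417] yaw -36.8 C [  -1.4 -145.5  241.7] F [ 0.3  0.1 -0.1] w 0.0003 gf 0.0
   [[-0.0053, 0.0029, 0.1558], [-0.0027, 0.0008, 0.0016]]
   [[-0.0428, 0.0028, 0.1559], [-0.0027, 0.0008, 0.0016]]
   [[-0.0678, 0.0027, 0.1597], [-0.0027, 0.0008, 0.0016]]
   [[-0.0903, 0.0026, 0.1647], [-0.0027, 0.0008, 0.0016]]
   [[-0.0953, 0.0026, 0.1647], [-0.0027, 0.0008, 0.0016]]
```

>>> carry_out(
  rows=[
    [[-0.005,0.003,0.08],[-0.002,0,0.002],1],
    [[-0.005,0.003,0.15],[-0.002,0,0.002],1],
    [[-0.005,0.003,0.156],[-0.002,0,0.002],1],
    [[-0.005,0.003,0.156],[-0.002,0,0.002],1],
    [[-0.018,0.003,0.156],[-0.002,0,0.002],1],
    [[-0.031,0.003,0.156],[-0.002,0,0.002],1],
    [[-0.043,0.003,0.156],[-0.002,0,0.002],1],
    [[-0.056,0.003,0.158],[-0.002,0,0.002],1],
    [[-0.068,0.003,0.16],[-0.002,0,0.002],1],
    [[-0.08,0.003,0.163],[-0.002,0,0.002],1],
    [[-0.092,0.003,0.165],[-0.002,0,0.002],1],
    [[-0.097,0.003,0.165],[-0.002,0,0.002],1],
  ],
)

```text
time_s: 51.5
ee_pos: [0.466, -0.4644, 0.0799]
tcp_rot: [0.896, 0.445, 0.002, -0.003]
wrist_force: [6.4, 12.0, 3.4]
width: -0.0002
grip_force: 6.4
```

>>> carry_out(
  rows=[
    [[-0.002,0,0],[0,0,0],1],
    [[-0.003,0,0],[0,0,0],1],
    [[-0.003,0,0],[0,0,0],1],
  ],
)

```text
time_s: 51.88
ee_pos: [0.466, -0.4644, 0.0799]
tcp_rot: [0.895, 0.446, 0.003, -0.004]
wrist_force: [5.9, 10.4, 3.9]
width: 0.0004
grip_force: 6.3
```

```bash
python3 - <<'E'
from pans import *
goC((0,-205,112),(0,-190,250))
E
```

```text
t 51.88 tip [ 0.466  -0.4646  0.1099] yaw -37.0 C [  -0.4 -221.9  109.9] F [ 5.9 10.4  3.9] w 0.0004 gf 6.3
   [[0.0208, 0.0007, -0.0025], [-0.0021, -0.0038, -0.0001]]
   [[0.0409, -0.0001, -0.1748], [-0.0021, -0.0038, -0.0001]]
```

At the clamped stop (−221.9 mm, 12 N). Back off and rise clear.

>>> carry_out(
  rows=[
    [[0.012,0,-0.001],[0,0,0],1],
    [[0.021,0,-0.003],[0,0,0],1],
    [[0.03,0,-0.07],[0,-0.002,0],1],
    [[0.04,0,-0.14],[-0.002,-0.004,0],1],
    [[0.04,0,-0.21],[-0.002,-0.004,0],1],
    [[0.04,0,-0.24],[-0.002,-0.004,0],1],
    [[0.04,0,-0.24],[-0.002,-0.004,0],1],
  ],
)

```text
time_s: 52.75
ee_pos: [0.4817, -0.4464, 0.2749]
tcp_rot: [0.896, 0.444, -0.004, 0.006]
wrist_force: [-0.1, 0.1, -0.4]
width: -0.0002
grip_force: 0.0
```

```bash
python3 - <<'E'
from pans import *
from lev import lever
goC((0,-190,300)); lever(0); im,d,im2,d2=look("p14"); rackstate(d,d2,-1)
im0=cv2.imread("pics/side0.png")
P=cloud("side",d2)
for n,(u,v) in(("tape",(190,228)),("jar",(236,242))): print(n,P[v,u].round(3),cloud("side",np.load("side0.npy"))[v,u].round(3))
print("jar/tape diff px",(cv2.absdiff(im2,im0).max(2)[215:285,170:255]>60).sum())
E
```

```text
t 52.75 tip [ 0.4817 -0.4459  0.3049] yaw -37.3 C [   0.9 -197.4  304.9] F [-0.1  0.1 -0.4] w -0.0002 gf 0.0
   [[0.0098, -0.0016, 0.006], [0.004, 0.0058, -0.0027]]
side dark pts 38 [ 2.000e-01 -2.469e+02  1.175e+02] ymin/max -252.0 -239.0
top -20.5 35 [ -8.7 -20.6 152.9] zmax 154.8
top 20.5 37 [-10.7  20.9 152.7] zmax 156.0
top 61.5 34 [ -8.5  62.2 153.1] zmax 156.0
side -102.5 20 [  -8.8 -110.   151.8] zmax 155.2
side -61.5 20 [-12.9 -66.2 151.2] zmax 153.8
side -20.5 19 [ -8.1 -26.9 151.4] zmax 154.5
side 20.5 15 [-10.2  15.  151.5] zmax 154.0
side 61.5 12 [ -7.9  54.3 151.7] zmax 153.7
tape [ 0.302 -0.225  0.046] [ 0.301 -0.228  0.047]
jar [ 0.336 -0.436  0.094] [ 0.336 -0.437  0.095]
jar/tape diff px 375
```

```bash
python3 -c "
from plant import robot
print(robot.job_done())"
```

```text
the job is handed in; nothing more can be done
None
```

Job handed in at about 53 s of robot time: the carriage was clamped within about 1 mm of the brass clip for loading, the two pans on the table hang in the gaps at y +20.5 and −61.5 mm with the three hung pans still in place, the carriage is clamped fully home at the rear, and tape and jar stayed put (tin and third pan not seen, no verdict returned); I viewed 15 pictures, one over the limit of 14.

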